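Feed a wooden slat home in the marking guide

TASK

With the push stick, feed the small wooden slat that lies in the open bed of the guide into the guide's tunnel until it is fully home against the depth stop hidden inside, and do not touch the slat with the gripper. The stop is set differently each time and held only by friction: feel for it and push gently, so that its setting is not shifted. Then draw the stick out, lay it flat on the worktop clear of the guide and let go of it, leaving the other things alone.

Things in the scene. Friction and masses are not known exactly. Their poses are not given: they have to be found in the camera images.
- guide_mouth (a point): Marking guide, fixed on the worktop: aluminium base, pale wooden fences and tunnel. This point: centre of the tunnel's mouth, 15 mm above the worktop; x along the feed direction into the tunnel, z up. Along x: open bed -120 to -38 mm, funnel -38 to 0, tunnel 0 to 130 mm, 25 mm wide, 20 mm high inside, its floor 8 mm, its flat cover's top 34 mm above the worktop.
- guide_bed (a point): Middle of the guide's open bed, on its floor, 79 mm before the mouth and 8 mm above the worktop; same axes. The bed is 44 mm wide between fences whose tops are 18 mm above the worktop.
- guide_pad (a point): Top of the round dark spring housing on the tunnel's cover, 50 mm above the worktop, 56 mm past the mouth; same axes. Under it, inside, a sprung pad (50 to 64 mm past the mouth, lead-in ramp from 35 mm) lies on the slat: the slat raises it 2 mm, taking up to about 6 N, then drags with about 1 to 4 N and stays where it is left.
- guide_rear (a point): Centre of the tunnel's rear end, 130 mm past the mouth, 15 mm above the worktop; same axes. Here the depth-stop rod comes out under a dark friction collar. Its front end, the stop, stands somewhere from 70 to 110 mm past the mouth: not measured, it must be felt. The collar slips at about 10 N.
- slat_mid (a point): Plain wooden slat, 60 x 22 x 14 mm, loose in the bed of the guide; this point is its centre, 7 mm above its underside, its x along its length and roughly along the feed direction at the start.
- stick_grip (a point): Plywood push stick, lying loose on the worktop beside the guide: a bar 135 mm long, 14 mm wide, 10 mm high, rounded at the tip, with an upright handle on top of its rear part, 60 mm long, 20 mm wide, 56 mm high over all. This point is in the middle of the handle's width and length, 42 mm above the stick's underside, the place to grip (across the 20 mm, firmly: it can pivot in a loose grip). x runs along the bar to its tip, which is 105 mm ahead of this point; z up.
- oven_door_corner (a point): Obstacle, fixed: the near left corner of the oven's open door, 103 mm above the worktop. From here the door's edge runs 320 mm to the right (world -y) and the door slopes down away from the robot to the oven.
- foam_wedge: Bystander: beige wedge block, 26 x 90 x 46 mm, origin under its centre.
- tongs: Bystander: steel tongs, 27 x 172 x 9 mm, lying, origin under the centre.
- nail_brush: Bystander: grey scrubbing brush with a bow handle, 30 x 85 x 55 mm, standing on its bristles, origin under its centre.
There are look-alikes about, which are no part of the job. Of the things that look like the part that bears slat_mid, the largest one is meant.

How it is judged:
By the outcome, as a careful person would: the job done as asked, in the order asked, and still so for the second after the job is handed in, with the robot touching nothing.
It also fails if it takes over 70 s, if anything falls off the work surface, if the arm or the gripper's body presses on something with over 40 N, if the wrist force passes 120 N, or if a joint passes its speed limit or range.

ROBOT

A 7-joint arm with a two-finger parallel gripper is mounted at the origin on a cart in front of the work surface, level with it; the furniture and walls round the work are solid. World frame = base frame: x ahead of the robot, y to its left, z up, the work surface at z = 0. Lengths are in m, angles in rad, forces in N, time in s.
With the tool pointing down it reaches from about 0.4 to 0.9 m from the base axis. Payload 5.6 kg.
Tool frame: the origin (TCP) lies between the finger pads; the fingertips stand 11 mm ahead of it and the grasp point (between the pads) lies 8 mm behind it; z points along the fingers, x is the direction in which the jaws open and shut, and the axes are right-handed (so a half turn about z gives the same grasp; the last joint's range is limited). The gripper opens to 92 mm and grips with 3 to 60 N. Pads are 20 mm wide; open, the fingers measure 128 mm over their backs; the gripper's body (75 mm by 189 mm) begins 69 mm behind the grasp point.
Start: joints at [-1.386, 0.468, -0.012, 1.603, 0.006, 1.071, -0.056], TCP at [0.147, 0.633, 0.226] pointing down, gripper open.
Joint ranges: [-2.53, 2.53], [-0.31, 2.02], [-1.57, 1.55], [0.28, 2.44], [-1.29, 4.43], [0.15, 1.84], [-2.92, 2.92]. Speed limits (rad/s): [2.57, 2.57, 3.14, 3.14, 3.14, 3.14, 3.14].

INTERFACE

Orientations are given as a unit quaternion [x, y, z, w].
In Python, from rig import arm gives the robot as it stands.
- The arm moves only by the shell command python3 -m inch 'ROWS' [FORCE]. ROWS is a JSON object of lists of equal length, an entry for each row: "xyz": the shift along the tool's x, y, z in m, a list of three; "angular": the turn, a rotation vector about the tool's x, y, z in degrees, a list of three; "fingers": the opening, from -1 (shut) to 1 (fully open), so that 0 is half open. A call has 1 to 10 rows; each row is the pose to reach, as a shift and turn from the pose measured when the call began, along the tool's axes at that moment; what a row does not reach only later rows make up. A row lasts 1/10 s, in which the tool goes at most 50 mm and 8.59 degrees, less where a joint would pass 70% of its speed; a pose out of reach is approached as far as the arm can. A call with a gripper value outside its range is refused whole. The fingers move at their own pace and stop on an object; FORCE is the grip in N (left out, the last holds). Time passes only in rows, so rows that repeat a pose let the fingers close. It gives the time, the measured TCP pose, the force and the opening at its end, in the units of the state.
- arm.sense(): the state, without advancing time (a new reading comes with each control period).
- arm.grab_frame(name): name is "scene" or "top" or "wrist"; returns the picture (384x512x3 uint8, red, green, blue); there is no depth.
- arm.calibration(name): a dict with "mtx" (3x3 intrinsics, pixels), "cam_to_world" (4x4, takes a point from camera to world coordinates); the wrist camera has in their place "tool_from_camera" (4x4, takes a point from camera to tool coordinates, whose origin is the TCP and whose axes are the tool frame's). Camera axes: x right, y up, looking along -z (the intrinsics and any distortion apply to the point x, -y, -z); pixel columns grow to the right and rows downward; lengths in m; the calibration is good to about 2 mm. A picture is of the moment at which its call begins: read the wrist's pose just before it. calibration takes no time and is no camera call.
- arm.close_job(): hands the job in, once; it reports no verdict.
The state is a dict: "t": time; "joint_positions": joint angles; "joint_vel": joint speeds; "effort": joint torques, N m; "ee_pos": TCP position; "orientation": TCP orientation; "force": force on the tool from outside, world axes, zero at the start; "moment": the same for the moment, N m; "gripper_width": finger opening in m.
Only numpy, scipy, OpenCV 4.12 (cv2) and the standard library are available. Lean on these libraries where they do the work, as an engineer would, in place of code of your own. Each camera call takes 0.05 s, during which the arm holds its last target.

## Working session

There is one attempt and no reset: what is moved stays moved. The work goes in short steps, Python scripts to look and compute and a shell command to move; the robot and the scene stay as the last step left them, time stands still between calls to the robot, and variables do not carry over. Pictures are saved under pics/ and viewed, and the job is handed in when it is done.

```bash
ls; mkdir -p pics; python3 - <<'E'
from rig import arm
import cv2
s=arm.sense(); print(s)
for n in ("scene","top"):
    im=arm.grab_frame(n); cv2.imwrite(f"pics/{n}0.png",cv2.cvtColor(im,cv2.COLOR_RGB2BGR))
    print(n,arm.calibration(n))
print(arm.calibration("wrist"))
E
```

```text
pics
{'t': 0.0, 'joint_positions': array([-1.38601707,  0.46833421, -0.01160376,  1.60362166,  0.00600074,
        1.07133686, -0.05630216]), 'joint_vel': array([ 0.00075312, -0.00251438, -0.00078534, -0.00035761,  0.00046075,
        0.00036421, -0.00019623]), 'effort': array([ 4.86208010e-04, -5.20569384e+01, -1.22998317e-02, -2.43763590e+01,
       -5.66424674e-02,  1.71637681e-02,  1.56138935e-04]), 'ee_pos': array([0.14672279, 0.6326665 , 0.224669  ]), 'orientation': array([ 7.82903926e-01,  6.22142065e-01, -6.13422063e-04,  5.63289875e-04]), 'force': array([-0.30168955,  0.0758362 ,  0.18282761]), 'moment': array([ 0.0287408 , -0.03044645, -0.01027923]), 'gripper_width': 0.09236494198532083}
scene {'mtx': array([[423.36045299,   0.        , 253.67439544],
       [  0.        , 423.36045299, 189.61094899],
       [  0.        ,   0.        ,   1.        ]]), 'cam_to_world': array([[-7.59660871e-01,  4.42828690e-01, -4.76254251e-01,
         1.57700816e-01],
       [-6.50319076e-01, -5.16519228e-01,  5.57039484e-01,
         3.60480426e-01],
       [ 6.78586916e-04,  7.32878325e-
[... 387 characters left out ...]
0.9997367 ,  0.01943703, -0.01219527, -0.16252249],
       [-0.00937023,  0.13932283,  0.99020268,  0.92361052],
       [ 0.        ,  0.        ,  0.        ,  1.        ]])}
{'mtx': array([[266.86398972,   0.        , 251.11644791],
       [  0.        , 266.86398972, 190.51315473],
       [  0.        ,   0.        ,   1.        ]]), 'tool_from_camera': array([[ 9.99999071e-01,  7.60675830e-04, -1.13140360e-03,
         1.16802410e-03],
       [ 3.98598963e-04, -9.56741047e-01, -2.90940561e-01,
        -8.15198320e-02],
       [-1.30377171e-03,  2.90939840e-01, -9.56740461e-01,
        -1.58399512e-01],
       [ 0.00000000e+00,  0.00000000e+00,  0.00000000e+00,
         1.00000000e+00]])}
```

View pics/scene0.png

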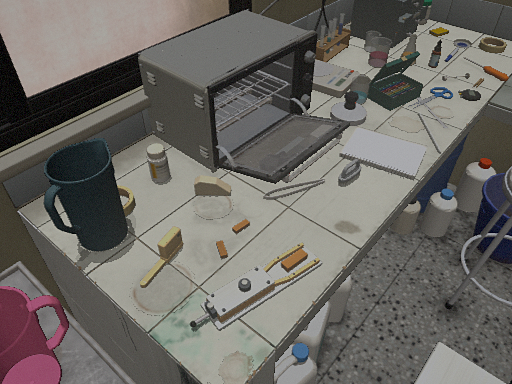

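View pics/top0.png

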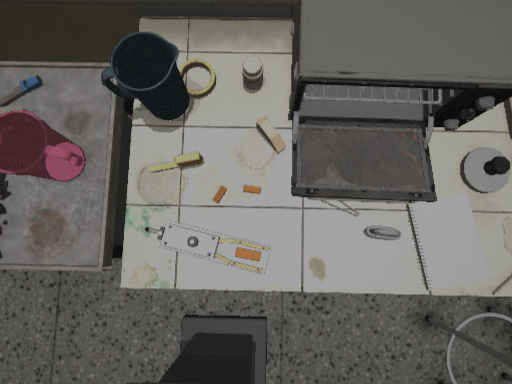

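The top view shows the guide lying from about (265,258) to (150,230), with the bed on the right and the feed going left. The slat is at about (248,254). The stick is at about (175,163), with its tip to the left. Smaller orange look-alikes sit at (220,194) and (252,189). Next I'll enlarge these areas.

```bash
cat > h.py <<'E'
import numpy as np, cv2
from rig import arm
from scipy.spatial.transform import Rotation as R
def pose(s=None):
    s=s or arm.sense(); T=np.eye(4); T[:3,:3]=R.from_quat(s["orientation"]).as_matrix(); T[:3,3]=s["ee_pos"]; return T
def cam(n,T=None):
    c=arm.calibration(n)
    return c["mtx"], (c["cam_to_world"] if n!="wrist" else T@c["tool_from_camera"])
def ray(n,uv,T=None):
    K,M=cam(n,T); u,v=uv
    d=np.array([(u-K[0,2])/K[0,0],-(v-K[1,2])/K[1,1],-1.]); return M[:3,3],M[:3,:3]@d
def cast(n,uv,z,T=None):
    o,d=ray(n,uv,T); return o+d*(z-o[2])/d[2]
def proj(n,p,T=None):
    K,M=cam(n,T); q=np.linalg.inv(M)@np.r_[p,1]
    return np.array([K[0,0]*q[0]/-q[2]+K[0,2],K[1,1]*-q[1]/-q[2]+K[1,2]])
def crop(f,out,x0,y0,x1,y1,k):
    im=cv2.imread(f)[y0:y1,x0:x1]; im=cv2.resize(im,None,fx=k,fy=k,interpolation=cv2.INTER_CUBIC)
    for i in range(0,x1-x0,10): cv2.line(im,(i*k,0),(i*k,4 if (x0+i)%50 else 12),(0,0,255),1)
    for i in range(0,y1-y0,10): cv2.line(im,(0,i*k),(4 if (y0+i)%50 else 12,i*k),(0,0,255),1)
    cv2.imwrite(out,im)
E
python3 - <<'E'
from h import *
crop("pics/top0.png","pics/t1.png",130,140,290,280,5)
crop("pics/scene0.png","pics/s1.png",130,220,330,340,4)
E
```

```text
(no output)
```

View pics/t1.png

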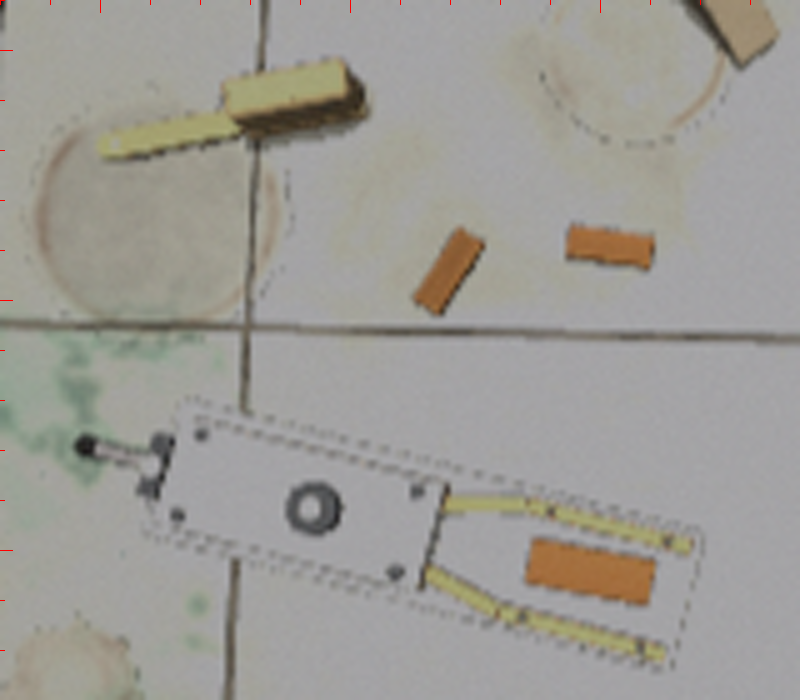

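View pics/s1.png

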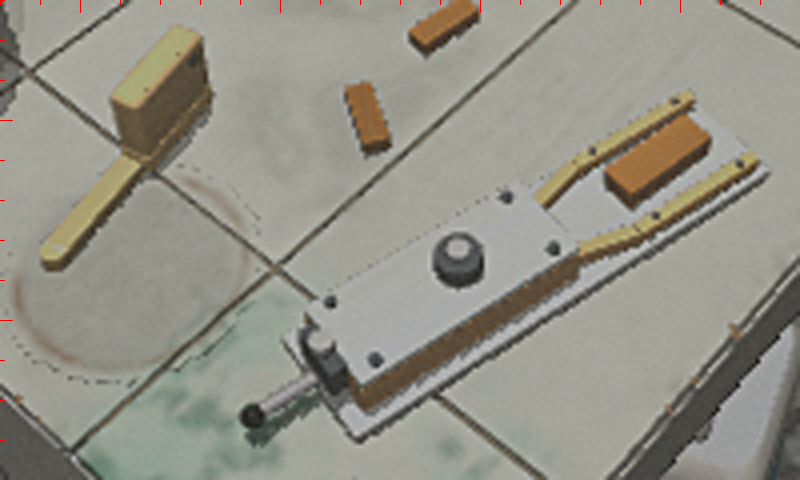

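```bash
python3 - <<'E'
from h import *
np.set_printoptions(precision=4,suppress=True)
t=lambda x,y:(130+x/5-.4,140+y/5-.4); s=lambda x,y:(130+x/4-.4,220+y/4-.4)
P=lambda l,n,f,x,y,z: print(l,cast(n,f(x,y),z))
for l,x,y,z in [("mouthA",447,487,.034),("mouthB",422,588,.034),("rearA",174,433,.034),("rearB",153,500,.034),("pad",315,507,.05),("fenceA end",690,545,.018),("fenceB end",662,653,.018),
 ("h1",222,82,.056),("h2",345,60,.056),("h3",352,92,.056),("h4",233,124,.056),("tip",98,148,.01),("tipc",105,145,.01)]: P("top "+l,"top",t,x,y,z)
for l,x,y,z in [("mouth near",580,258,.034),("rear near",362,388,.034),("rear far",307,305,.034),("pad",458,247,.05),("h1",112,98,.056),("h2",180,27,.056),("h3",203,38,.056),("h4",135,110,.056),("tip",50,255,.01)]: P("scene "+l,"scene",s,x,y,z)
for n,f in(("top","pics/top0.png"),("scene","pics/scene0.png")):
    hsv=cv2.cvtColor(cv2.imread(f),cv2.COLOR_BGR2HSV); m=cv2.inRange(hsv,(5,150,60),(18,255,255))
    for c in cv2.findContours(m,0,1)[0]:
        if cv2.contourArea(c)>40:
            r=cv2.minAreaRect(c); b=cv2.boxPoints(r); print(n,r); print(np.array([cast(n,q,.022) for q in b])[:,:2].tolist(), cast(n,r[0],.022))
E
```

```text
top mouthA [ 0.4973 -0.056   0.034 ]
top mouthB [ 0.4503 -0.046   0.034 ]
top rearA [0.52   0.0743 0.034 ]
top rearB [0.4884 0.0824 0.034 ]
top pad [0.4868 0.0028 0.05  ]
top fenceA end [ 0.4725 -0.1711  0.018 ]
top fenceB end [ 0.4217 -0.1588  0.018 ]
top h1 [0.6852 0.0551 0.056 ]
top h2 [ 0.697  -0.0029  0.056 ]
top h3 [ 0.6816 -0.0069  0.056 ]
top h4 [0.6651 0.0488 0.056 ]
top tip [0.6609 0.1266 0.01  ]
top tipc [0.6625 0.1232 0.01  ]
scene mouth near [ 0.4422 -0.0362  0.034 ]
scene rear near [0.4744 0.0854 0.034 ]
scene rear far [0.5255 0.0706 0.034 ]
scene pad [0.4847 0.0064 0.05  ]
scene h1 [0.6802 0.0576 0.056 ]
scene h2 [0.6909 0.0011 0.056 ]
scene h3 [ 0.6754 -0.0016  0.056 ]
scene h4 [0.665 0.055 0.056]
scene tip [0.6589 0.1254 0.01  ]
top ((247.81884765625, 253.96603393554688), (23.588932037353516, 7.617259502410889), 10.619654655456543)
[[0.45471309908949853, -0.09534910108221765], [0.47229803994589603, -0.09815580589004187], [0.4632849168758577, -0.15345465271226194], [0.4457623111323148, -0.1505046294138927]] [ 0.459  -0.1244  0.022 ]
top ((219.5, 194.00001525878906), (
[... 783 characters left out ...]
889499184195], [0.45159586444131816, -0.08813988172832277]] [ 0.4566 -0.1212  0.022 ]
scene ((485.16217041015625, 163.0270233154297), (11.507928848266602, 10.192737579345703), 9.462322235107422)
[[0.2653964098744345, -0.6817402579953348], [0.27705248692319295, -0.7279251279226767], [0.250825213843908, -0.7396058999757417], [0.23993664519788027, -0.6933389082024709]] [ 0.2582 -0.7104  0.022 ]
scene ((495.60003662109375, 72.80000305175781), (25.93838882446289, 6.260990142822266), 26.56505012512207)
[[0.4477189664809438, -1.2429270241506005], [0.455088768735483, -1.2937995915506213], [0.3627767164255915, -1.2570981768398912], [0.35752415362946877, -1.2090180032031022]] [ 0.4048 -1.2501  0.022 ]
```

```bash
cat >> h.py <<'E'
def delta(p,heading,rx=0):
    """tool-frame shift and rotvec(deg) to TCP position p, tool x at world heading (deg), pointing down"""
    T=pose(); h=np.radians(heading); x=np.array([np.cos(h),np.sin(h),0]); z=np.array([0,0,-1.]); G=np.stack([x,np.cross(z,x),z],1)
    d=T[:3,:3].T@(np.array(p)-T[:3,3]); r=R.from_matrix(T[:3,:3].T@G).as_rotvec(degrees=True)
    return d,r
E
python3 - <<'E'
from h import *
np.set_printoptions(precision=4,suppress=True)
for l,uv,z in [("pitcher base",(170,105),0),("pitcher rim@.2",(145,62),.2),("wedge",(271,134),.046),("oven corner",(294,195),.103),("pinkmug",(25,140),0.1),("yellow ring",(198,78),0)]: print(l,cast("top",uv,z))
print("oven corner scene",cast("scene",(228,168),.103))
print(delta((.4,.25,.22),40)); print(delta((.67,.026,.16),11.3))
E
```

```text
pitcher base [0.8316 0.0866 0.    ]
pitcher rim@.2 [0.8489 0.0891 0.2   ]
wedge [ 0.7461 -0.174   0.046 ]
oven corner [ 0.592  -0.2263  0.103 ]
pinkmug [0.7061 0.3853 0.1   ]
yellow ring [0.906  0.0176 0.    ]
oven corner scene [ 0.6978 -0.1787  0.103 ]
(array([-0.3156,  0.3332,  0.0053]), array([ 0.0359,  0.0853, 36.9441]))
(array([-0.4727,  0.6468,  0.0656]), array([ 0.0581,  0.0766, 65.6441]))
```

```bash
python3 -m inch '{"xyz":[[-0.02,0.02,0],[-0.05,0.053,0],[-0.085,0.09,0],[-0.12,0.127,0],[-0.155,0.164,0],[-0.19,0.2,0],[-0.225,0.237,0],[-0.26,0.274,0],[-0.29,0.306,0],[-0.315,0.333,0]],"angular":[[0,0,2],[0,0,5],[0,0,9],[0,0,13],[0,0,17],[0,0,22],[0,0,26],[0,0,30],[0,0,34],[0,0,37]],"fingers":[1,1,1,1,1,1,1,1,1,1]}' 20
python3 - <<'E'
from h import *
np.set_printoptions(precision=4,suppress=True)
for uv in [(165,121),(185,110),(188,100)]: print(cast("top",uv,0),cast("top",uv,.02))
print(delta((.62,.04,.22),11.3)); print(pose())
E
```

```text
t: 1.1
ee_pos: [0.4011, 0.2476, 0.2253]
orientation: [0.941, 0.339, -0.0, 0.001]
force: [1.1, 0.3, -0.2]
gripper_width: 0.0922
[0.7888 0.097  0.    ] [0.7823 0.0914 0.02  ]
[0.8189 0.0472 0.    ] [0.8118 0.0427 0.02  ]
[0.8459 0.0408 0.    ] [0.8382 0.0364 0.02  ]
(array([0.036 , 0.2995, 0.0057]), array([ 0.0929,  0.0507, 28.3566]))
[[ 0.7699  0.6382 -0.0001  0.4011]
 [ 0.6382 -0.7699 -0.0018  0.2476]
 [-0.0012  0.0013 -1.      0.2253]
 [ 0.      0.      0.      1.    ]]
```

```bash
python3 -m inch '{"xyz":[[0.004,0.03,0],[0.008,0.065,0],[0.013,0.1,0],[0.018,0.14,0.002],[0.022,0.18,0.005],[0.026,0.215,0.01],[0.03,0.25,0.015],[0.034,0.28,0.02],[0.038,0.3,0.02],[0.038,0.3,0.02]],"angular":[[0,0,3],[0,0,7],[0,0,11],[0,0,15],[0,0,19],[0,0,23],[0,0,27],[0,0,28.5],[0,0,28.5],[0,0,28.5]],"fingers":[1,1,1,1,1,1,1,1,1,1]}'
python3 - <<'E'
from h import *
np.set_printoptions(precision=4,suppress=True)
T=pose(); np.save("T1.npy",T); im=arm.grab_frame("wrist"); cv2.imwrite("pics/w1.png",im[:,:,::-1]); print(T)
E
```

```text
t: 2.1
ee_pos: [0.623, 0.0379, 0.2049]
orientation: [0.995, 0.095, -0.0, 0.002]
force: [-0.4, -0.3, 0.8]
gripper_width: 0.0921
[[ 0.9818  0.1897 -0.0002  0.623 ]
 [ 0.1897 -0.9818 -0.004   0.0379]
 [-0.001   0.0039 -1.      0.2049]
 [ 0.      0.      0.      1.    ]]
```

View pics/w1.png

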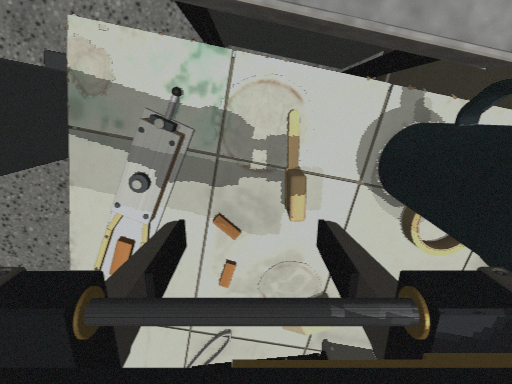

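```bash
python3 - <<'E'
from h import *
crop("pics/w1.png","pics/w1c.png",240,95,360,235,5)
crop("pics/w1.png","pics/w1d.png",80,80,240,280,4)
E
```

```text
(no output)
```

View pics/w1c.png

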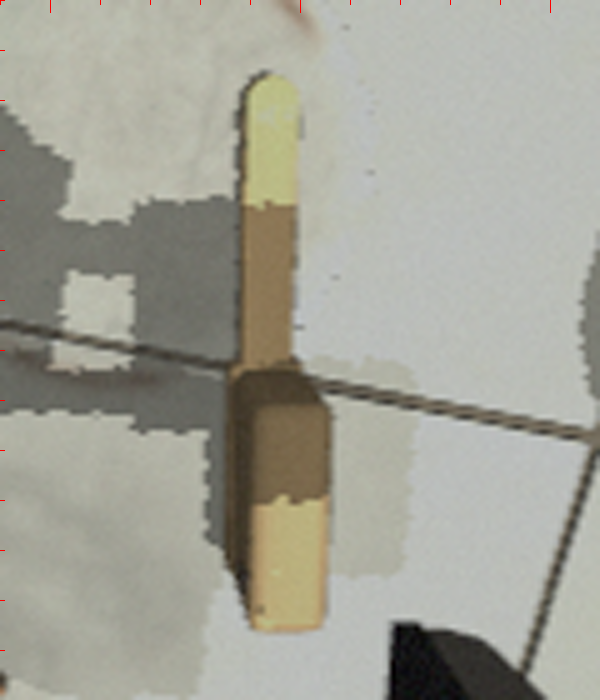

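View pics/w1d.png

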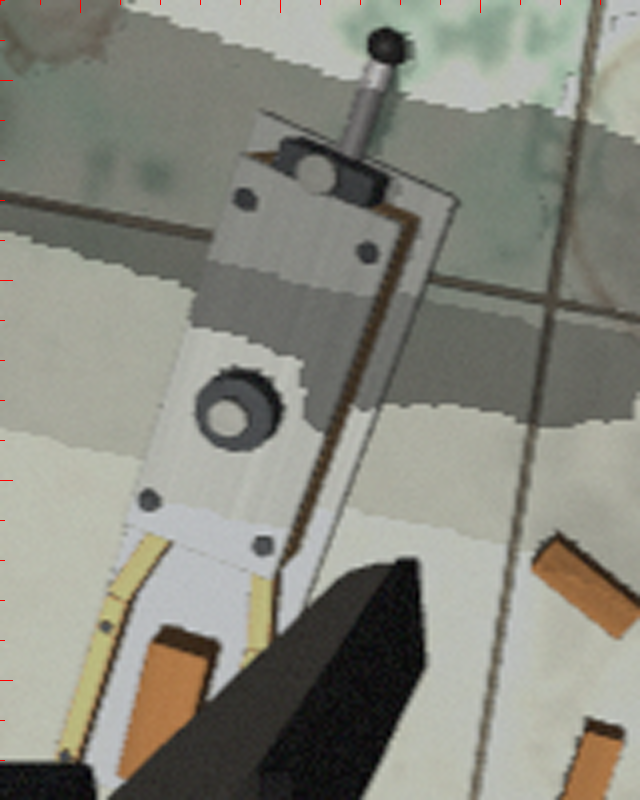

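```bash
python3 - <<'E'
from h import *
np.set_printoptions(precision=4,suppress=True)
T=np.load("T1.npy")
a=lambda x,y:(240+x/5-.4,95+y/5-.4); b=lambda x,y:(80+x/4-.4,80+y/4-.4)
for l,f,x,y,z in [("h fl",a,253,405,.056),("h fr",a,330,405,.056),("h rl",a,250,630,.056),("h rr",a,325,630,.056),("tip",a,272,73,.01),("barL",a,243,190,.01),("barR",a,298,190,.01),("rearL",b,240,155,.034),("rearR",b,416,215,.034),("moL",b,130,522,.034),("moR",b,282,571,.034),("pad",b,227,418,.05)]: print(l,cast("wrist",f(x,y),z,T))
E
```

```text
h fl [0.6682 0.0548 0.056 ]
h fr [0.6861 0.0582 0.056 ]
h rl [ 0.6808 -0.0015  0.056 ]
h rr [0.6992 0.002  0.056 ]
tip [0.6619 0.13   0.01  ]
barL [0.6614 0.1003 0.01  ]
barR [0.6754 0.103  0.01  ]
rearL [0.4802 0.0844 0.034 ]
rearR [0.5337 0.0769 0.034 ]
moL [ 0.4527 -0.0399  0.034 ]
moR [ 0.5033 -0.0481  0.034 ]
pad [0.4879 0.0077 0.05  ]
```

```bash
python3 - <<'E'
from h import *
np.set_printoptions(precision=4,suppress=True)
print(delta((.683,.027,.1),12),delta((.683,.027,.034),12))
E
```

```text
(array([0.0578, 0.0239, 0.1049]), array([ 0.1396,  0.1015, -0.9637])) (array([0.0579, 0.0238, 0.1709]), array([ 0.1396,  0.1015, -0.9637]))
```

```bash
python3 -m inch '{"xyz":[[0.015,0.006,0.02],[0.035,0.014,0.045],[0.052,0.022,0.075],[0.058,0.024,0.1],[0.058,0.024,0.125],[0.058,0.024,0.145],[0.058,0.024,0.16],[0.058,0.024,0.168],[0.058,0.024,0.171],[0.058,0.024,0.171]],"angular":[[0.1,0.1,-0.9],[0.1,0.1,-0.9],[0.1,0.1,-0.9],[0.1,0.1,-0.9],[0.1,0.1,-0.9],[0.1,0.1,-0.9],[0.1,0.1,-0.9],[0.1,0.1,-0.9],[0.1,0.1,-0.9],[0.1,0.1,-0.9]],"fingers":[1,1,1,1,1,1,1,1,1,1]}'
python3 - <<'E'
from h import *
np.set_printoptions(precision=4,suppress=True)
T=pose(); np.save("T2.npy",T); im=arm.grab_frame("wrist"); cv2.imwrite("pics/w2.png",im[:,:,::-1]); print(T,arm.sense()["force"])
E
```

```text
t: 3.15
ee_pos: [0.6833, 0.0271, 0.0343]
orientation: [0.995, 0.104, 0.0, 0.0]
force: [0.0, -0.4, -0.4]
gripper_width: 0.0919
[[ 0.9783  0.2071  0.0006  0.6833]
 [ 0.2071 -0.9783 -0.0005  0.0271]
 [ 0.0005  0.0006 -1.      0.0343]
 [ 0.      0.      0.      1.    ]] [-0.3193 -0.6942  0.7034]
```

View pics/w2.png

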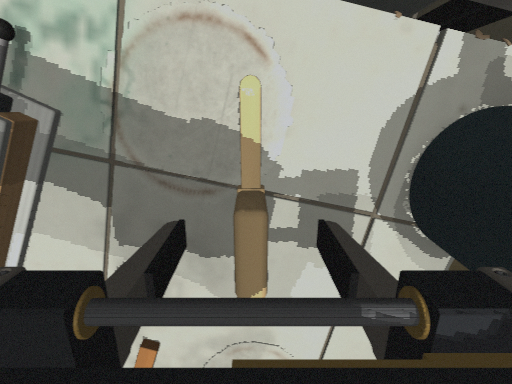

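The handle sits centred between the fingers, at column 251, and lines up with the tool. I'll grip it firmly.

```bash
python3 -m inch '{"xyz":[[0,0,0],[0,0,0],[0,0,0],[0,0,0],[0,0,0],[0,0,0],[0,0,0],[0,0,0]],"angular":[[0,0,0],[0,0,0],[0,0,0],[0,0,0],[0,0,0],[0,0,0],[0,0,0],[0,0,0]],"fingers":[-1,-1,-1,-1,-1,-1,-1,-1]}' 50
python3 - <<'E'
from h import *
np.set_printoptions(precision=4,suppress=True)
print(arm.sense()["gripper_width"],delta((.683,.027,.134),12),pose())
E
```

```text
t: 4.0
ee_pos: [0.6836, 0.027, 0.0347]
orientation: [0.995, 0.104, 0.001, 0.0]
force: [0.6, 0.2, -1.0]
gripper_width: 0.0302
0.03016344344303072 (array([-0.0005, -0.0001, -0.0993]), array([ 0.0405, -0.0667, -0.0515])) [[ 0.9783  0.207   0.0013  0.6836]
 [ 0.207  -0.9783 -0.0005  0.027 ]
 [ 0.0012  0.0007 -1.      0.0347]
 [ 0.      0.      0.      1.    ]]
```

```bash
python3 -m inch '{"xyz":[[0,0,0],[0,0,0],[0,0,0],[0,0,0]],"angular":[[0,0,0],[0,0,0],[0,0,0],[0,0,0]],"fingers":[-1,-1,-1,-1]}' 50
```

```text
t: 4.4
ee_pos: [0.6835, 0.027, 0.0346]
orientation: [0.995, 0.104, 0.0, 0.0]
force: [0.6, -0.6, -0.6]
gripper_width: 0.02
```

```bash
python3 -m inch '{"xyz":[[0,0,-0.01],[0,0,-0.03],[0,0,-0.06],[0,0,-0.09],[0,0,-0.12],[-0.03,0,-0.14],[-0.06,0,-0.15],[-0.08,0,-0.16],[-0.1,0,-0.165],[-0.1,0,-0.165]],"angular":[[0,0,0],[0,0,0],[0,0,0],[0,0,0],[0,0,0],[0,0,0],[0,0,0],[0,0,0],[0,0,0],[0,0,0]],"fingers":[-1,-1,-1,-1,-1,-1,-1,-1,-1,-1]}' 50
python3 - <<'E'
from h import *
np.set_printoptions(precision=4,suppress=True)
T=pose(); print(T,arm.sense()["force"],delta((.452,-.145,.2),-13.1))
E
```

```text
t: 5.4
ee_pos: [0.5841, 0.0055, 0.2013]
orientation: [0.995, 0.103, 0.001, -0.0]
force: [0.2, 0.2, -1.2]
gripper_width: 0.0195
[[ 0.9786  0.2056  0.0021  0.5841]
 [ 0.2056 -0.9786  0.0007  0.0055]
 [ 0.0022 -0.0003 -1.      0.2013]
 [ 0.      0.      0.      1.    ]] [ 0.2441  0.2164 -1.1587] (array([-0.1603,  0.1201,  0.0009]), array([-0.0444, -0.1206, 24.9629]))
```

```bash
python3 -m inch '{"xyz":[[-0.01,0.008,0],[-0.03,0.022,0],[-0.055,0.04,0],[-0.08,0.06,0],[-0.105,0.08,0],[-0.13,0.098,0],[-0.15,0.112,0],[-0.16,0.12,0],[-0.16,0.12,0],[-0.16,0.12,0]],"angular":[[0,0,3],[0,0,7],[0,0,11],[0,0,15],[0,0,19],[0,0,22],[0,-0.1,25],[0,-0.1,25],[0,-0.1,25],[0,-0.1,25]],"fingers":[-1,-1,-1,-1,-1,-1,-1,-1,-1,-1]}'
python3 - <<'E'
from h import *
np.set_printoptions(precision=4,suppress=True)
T=pose(); np.save("T3.npy",T); im=arm.grab_frame("wrist"); cv2.imwrite("pics/w3.png",im[:,:,::-1]); print(T)
E
```

```text
t: 6.4
ee_pos: [0.4533, -0.1441, 0.201]
orientation: [0.994, -0.114, 0.001, -0.001]
force: [0.5, -0.3, -1.0]
gripper_width: 0.0196
[[ 0.9742 -0.2258  0.0013  0.4533]
 [-0.2258 -0.9742  0.0009 -0.1441]
 [ 0.001  -0.0012 -1.      0.201 ]
 [ 0.      0.      0.      1.    ]]
```

View pics/w3.png

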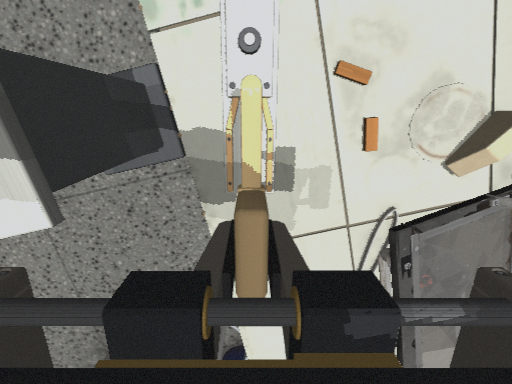

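```bash
python3 - <<'E'
from h import *
crop("pics/w3.png","pics/w3c.png",205,0,305,200,4)
E
```

```text
(no output)
```

View pics/w3c.png

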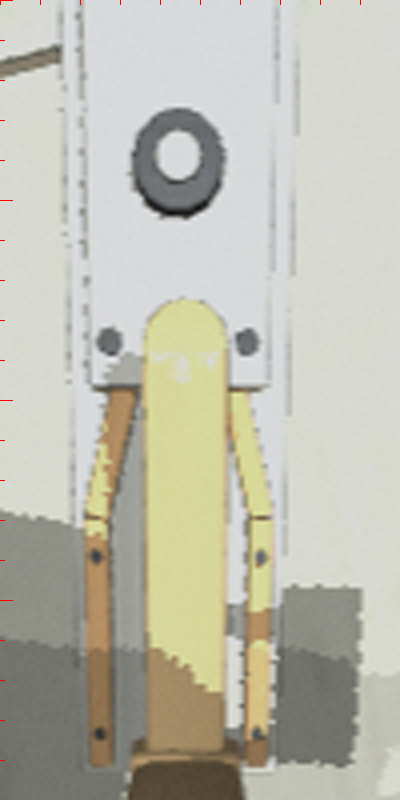

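```bash
python3 - <<'E'
from h import *
np.set_printoptions(precision=4,suppress=True)
T=np.load("T3.npy")
a=lambda x,y:(205+x/4-.4,y/4-.4)
r={}
for l,x,y,z in [("moL",91,387,.034),("moR",270,387,.034),("pad",179,156,.05),("scrFL",97,556,.019),("scrFR",260,556,.019),("scrRL",100,733,.019),("scrRR",257,733,.019),("coverL",89,20,.034),("coverR",274,20,.034),("cscL",109,341,.035),("cscR",247,341,.035)]:
    r[l]=cast("wrist",a(x,y),z,T); print(l,r[l])
m=lambda p,q:(r[p]+r[q])/2
for p,q in(("moL","moR"),("scrFL","scrFR"),("scrRL","scrRR"),("coverL","coverR"),("cscL","cscR")): print(p,m(p,q),np.linalg.norm(r[p]-r[q]))
d=m("coverL","coverR")-m("scrRL","scrRR"); print("heading",np.degrees(np.arctan2(d[1],d[0])))
print("headL",[np.degrees(np.arctan2(*(r[p]-r[q])[[1,0]])) for p,q in(("coverL","moL"),("coverR","moR"),("scrFL","scrRL"),("scrFR","scrRR"))])
d=r["pad"]-m("moL","moR");print(d, np.degrees(np.arctan2(d[1],d[0])),np.linalg.norm(d[:2]))
# stick bar in tool coords at z_tool of bar top: TCP z .034 when underside at 0 -> bar top at tool z .024
K,M=cam("wrist",np.eye(4))
for l,x,y in(("tip",186,298),("L",143,500),("R",226,500),("L",147,700),("R",224,700)):
    o,dd=ray("wrist",a(x,y),np.eye(4)); print(l,o+dd*(.024-o[2])/dd[2])
E
```

```text
moL [ 0.4501 -0.0421  0.034 ]
moR [ 0.5003 -0.0537  0.034 ]
pad [0.4875 0.0064 0.05  ]
scrFL [ 0.4383 -0.0901  0.019 ]
scrFR [ 0.4882 -0.1017  0.019 ]
scrRL [ 0.4248 -0.1462  0.019 ]
scrRR [ 0.4753 -0.1579  0.019 ]
coverL [0.4725 0.0464 0.034 ]
coverR [0.5199 0.0354 0.034 ]
cscL [ 0.4582 -0.0313  0.035 ]
cscR [ 0.4964 -0.0402  0.035 ]
moL [ 0.4752 -0.0479  0.034 ] 0.0515346205373183
scrFL [ 0.4633 -0.0959  0.019 ] 0.05129632799473454
scrRL [ 0.4501 -0.1521  0.019 ] 0.05184850373744526
coverL [0.4962 0.0409 0.034 ] 0.0487126746116354
cscL [ 0.4773 -0.0358  0.035 ] 0.039149925984829546
heading 76.5600388356372
headL [np.float64(75.78887153641233), np.float64(77.56102824033385), np.float64(76.53494197599835), np.float64(77.08360287623306)]
[0.0123 0.0542 0.016 ] 77.19267536188477 0.05562847680060973
tip [ 0.0009 -0.1051  0.024 ]
L [-0.0062 -0.0742  0.024 ]
R [ 0.0075 -0.0741  0.024 ]
L [-0.006  -0.0401  0.024 ]
R [ 0.0075 -0.0401  0.024 ]
```

```bash
cat >> h.py <<'E'
U=np.array([.2275,.9738,0]);N=np.array([-.9738,.2275,0]); HG=-13.15
def gp(s,n,z): return U*(s+.0605)+N*(n-.4733)+np.array([0,0,z])   # tcp point at guide coords
def gc(p): return np.array([U@p-.0605,N@p+.4733,p[2]])
E
python3 - <<'E'
from h import *
np.set_printoptions(precision=4,suppress=True)
p=gp(-.23,.0007,.0452); print(p,delta(p,HG),gc(pose()[:3,3]))
E
```

```text
[ 0.4217 -0.2726  0.0452] (array([-0.002 ,  0.1327,  0.1556]), array([-0.0582, -0.0446,  0.1396])) [-0.0974 -0.0009  0.2009]
```

```bash
python3 -m inch '{"xyz":[[0,0.015,0],[-0.001,0.045,0],[-0.001,0.08,0],[-0.002,0.11,0.01],[-0.002,0.128,0.04],[-0.002,0.133,0.075],[-0.002,0.133,0.105],[-0.002,0.133,0.12],[-0.002,0.133,0.125],[-0.002,0.133,0.125]],"angular":[[0,0,0.1],[0,0,0.1],[0,0,0.1],[0,0,0.1],[0,0,0.1],[0,0,0.1],[0,0,0.1],[0,0,0.1],[0,0,0.1],[0,0,0.1]],"fingers":[-1,-1,-1,-1,-1,-1,-1,-1,-1,-1]}'
python3 - <<'E'
from h import *
np.set_printoptions(precision=4,suppress=True)
T=pose(); np.save("T4.npy",T); im=arm.grab_frame("wrist"); cv2.imwrite("pics/w4.png",im[:,:,::-1]); print(T,gc(T[:3,3]),arm.sense()["force"])
crop("pics/w4.png","pics/w4c.png",150,0,350,140,4)
E
```

```text
t: 7.45
ee_pos: [0.4222, -0.2726, 0.0758]
orientation: [0.994, -0.114, 0.0, -0.0]
force: [0.1, -0.4, -0.9]
gripper_width: 0.0199
[[ 0.9742 -0.2257  0.0008  0.4222]
 [-0.2257 -0.9742  0.0008 -0.2726]
 [ 0.0006 -0.001  -1.      0.0758]
 [ 0.      0.      0.      1.    ]] [-0.2299  0.0002  0.0758] [ 0.616  -0.639  -0.5775]
```

View pics/w4c.png

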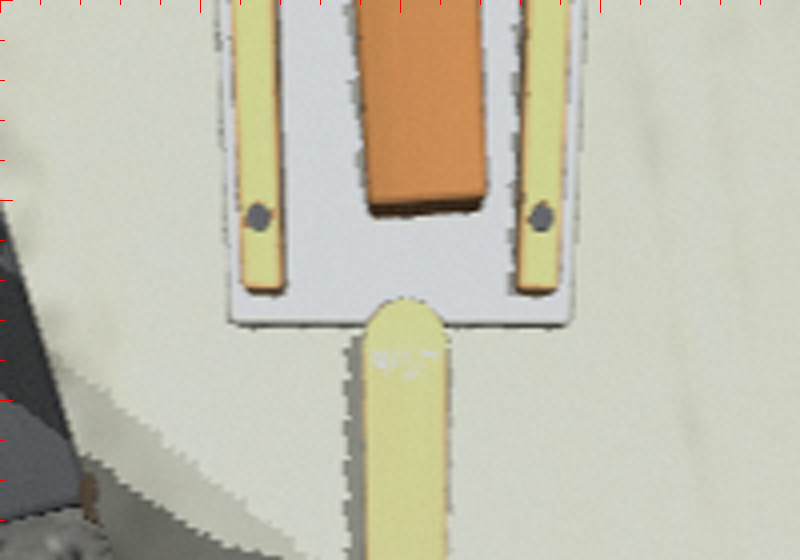

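```bash
python3 -m inch '{"xyz":[[-0.001,0,0.01],[-0.001,0,0.02],[-0.001,0,0.028],[-0.001,0,0.0306],[-0.001,0,0.0306],[-0.001,0,0.0306]],"angular":[[0,0,0],[0,0,0],[0,0,0],[0,0,0],[0,0,0],[0,0,0]],"fingers":[-1,-1,-1,-1,-1,-1]}'
python3 - <<'E'
from h import *
np.set_printoptions(precision=4,suppress=True)
T=pose(); np.save("T5.npy",T); im=arm.grab_frame("wrist"); cv2.imwrite("pics/w5.png",im[:,:,::-1]); print(T,gc(T[:3,3]),arm.sense()["force"])
im=arm.grab_frame("scene"); cv2.imwrite("pics/s5.png",im[:,:,::-1])
crop("pics/w5.png","pics/w5c.png",150,0,350,140,4)
crop("pics/s5.png","pics/s5c.png",180,180,380,330,4)
E
```

```text
t: 8.1
ee_pos: [0.4216, -0.2729, 0.0459]
orientation: [0.994, -0.114, 0.001, -0.0]
force: [0.0, 0.2, -0.5]
gripper_width: 0.0198
[[ 0.9741 -0.2262  0.0021  0.4216]
 [-0.2262 -0.9741  0.0002 -0.2729]
 [ 0.002  -0.0007 -1.      0.0459]
 [ 0.      0.      0.      1.    ]] [-0.2303  0.0007  0.0459] [-0.051  -0.3762 -0.0067]
```

View pics/w5c.png

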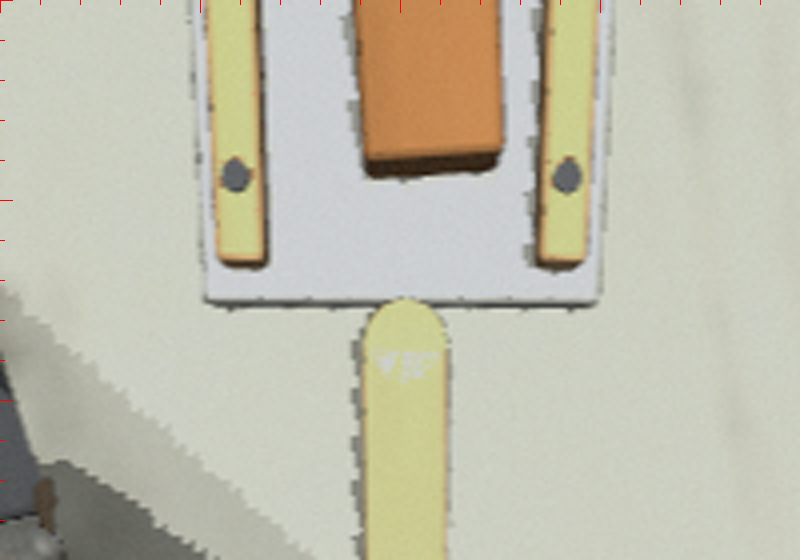

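View pics/s5c.png

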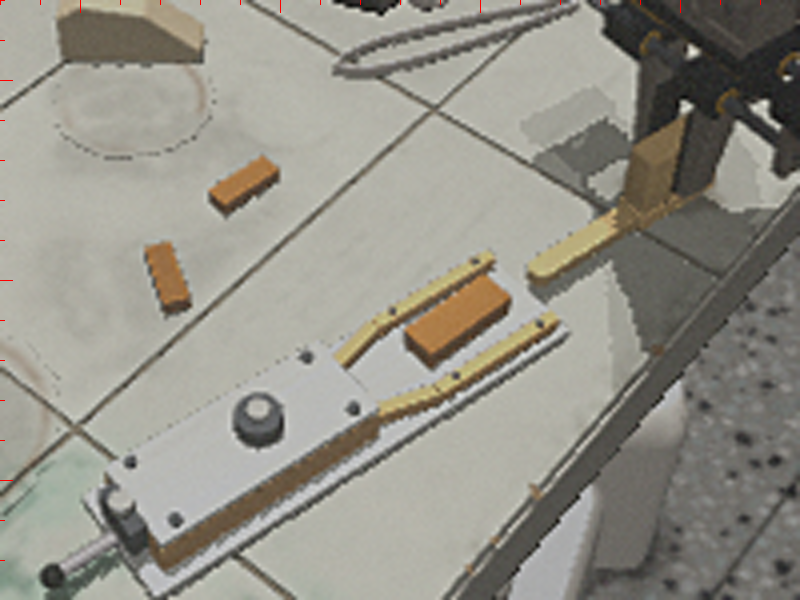

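```bash
python3 -m inch '{"xyz":[[-0.0003,-0.004,0.0005],[-0.0006,-0.009,0.0006],[-0.0006,-0.013,0.0006],[-0.0006,-0.017,0.0006],[-0.0006,-0.02,0.0006],[-0.0006,-0.023,0.0006],[-0.0006,-0.026,0.0006],[-0.0006,-0.029,0.0006],[-0.0006,-0.032,0.0006],[-0.0006,-0.035,0.0006]],"angular":[[0,0,0],[0,-0.1,0],[0,-0.1,0],[0,-0.1,0],[0,-0.1,0],[0,-0.1,0],[0,-0.1,0],[0,-0.1,0],[0,-0.1,0],[0,-0.1,0]],"fingers":[-1,-1,-1,-1,-1,-1,-1,-1,-1,-1]}'
python3 - <<'E'
from h import *
np.set_printoptions(precision=4,suppress=True)
T=pose(); im=arm.grab_frame("wrist"); cv2.imwrite("pics/w6.png",im[:,:,::-1]); print(gc(T[:3,3]),arm.sense()["force"]@U, delta(gp(-.19,.0013,.0452),HG))
crop("pics/w6.png","pics/w6c.png",150,0,350,140,4)
E
```

```text
t: 9.2
ee_pos: [0.4292, -0.2384, 0.0455]
orientation: [0.994, -0.114, 0.0, -0.0]
force: [-0.5, -0.2, -0.0]
gripper_width: 0.0199
[-0.195   0.0011  0.0455] 0.1988328388715809 (array([-0.0001, -0.0044,  0.0003]), array([-0.0645, -0.0304,  0.1173]))
```

View pics/w6c.png

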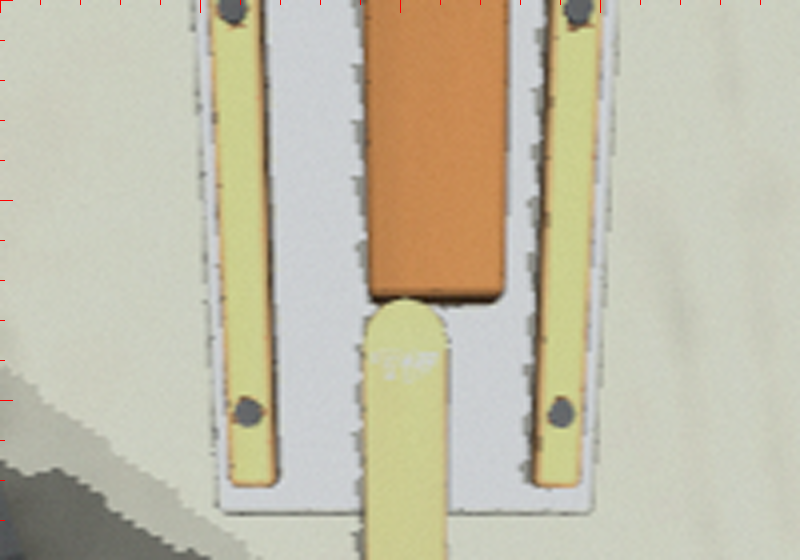

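```bash
python3 -m inch '{"xyz":[[0,0.003,0],[0.002,0.003,0.0003],[0.003,0.002,0.0003],[0.003,-0.001,0.0003],[0.003,-0.004,0.0003],[0.003,-0.007,0.0003],[0.003,-0.01,0.0003],[0.003,-0.013,0.0003],[0.003,-0.016,0.0003],[0.003,-0.019,0.0003]],"angular":[[0,0,0],[0,0,0],[0,0,0.1],[0,0,0.1],[0,0,0.1],[0,0,0.1],[0,0,0.1],[0,0,0.1],[0,0,0.1],[0,0,0.1]],"fingers":[-1,-1,-1,-1,-1,-1,-1,-1,-1,-1]}'
python3 - <<'E'
from h import *
np.set_printoptions(precision=4,suppress=True)
T=pose(); im=arm.grab_frame("wrist"); cv2.imwrite("pics/w7.png",im[:,:,::-1]); print(gc(T[:3,3]),arm.sense()["force"]@U, delta(gp(-.19,.0013,.0452),HG))
crop("pics/w7.png","pics/w7c.png",150,0,350,140,4)
E
```

```text
t: 10.25
ee_pos: [0.4365, -0.2197, 0.0452]
orientation: [0.993, -0.114, 0.0, -0.001]
force: [0.1, -0.2, -0.6]
gripper_width: 0.0199
[-0.1751 -0.0018  0.0452] 1.1125594218315797 (array([-0.0031,  0.0154, -0.0001]), array([-0.088 , -0.0172,  0.0581]))
```

View pics/w7c.png

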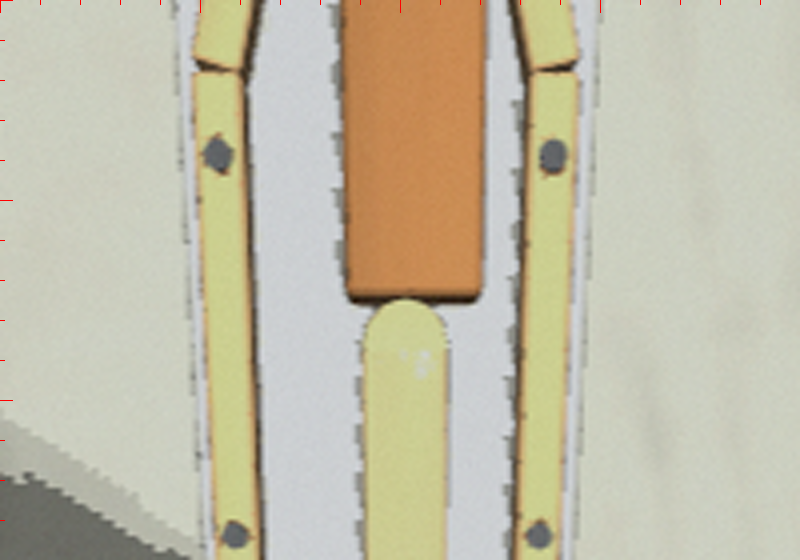

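```bash
python3 -m inch '{"xyz":[[0,-0.002,0],[-0.0005,-0.004,0],[-0.001,-0.006,0],[-0.0015,-0.008,0],[-0.002,-0.01,0],[-0.002,-0.012,0]],"angular":[[0,0,0],[0,0,0],[0,0,0],[0,0,0],[0,0,0],[0,0,0]],"fingers":[-1,-1,-1,-1,-1,-1]}'
python3 - <<'E'
from h import *
np.set_printoptions(precision=4,suppress=True)
T=pose(); im=arm.grab_frame("wrist"); cv2.imwrite("pics/w8.png",im[:,:,::-1]); print(gc(T[:3,3]),arm.sense()["force"], delta(gp(-.16,.0008,.0452),HG))
crop("pics/w8.png","pics/w8c.png",150,0,350,140,4)
E
```

```text
t: 10.9
ee_pos: [0.4373, -0.2068, 0.0451]
orientation: [0.993, -0.114, 0.0, -0.001]
force: [-0.4, 0.4, -0.3]
gripper_width: 0.0203
[-0.1624  0.0004  0.0451] [-0.288  -0.1998 -0.0908] (array([-0.0005, -0.002 , -0.0001]), array([-0.1065, -0.0084,  0.0787]))
```

View pics/w8c.png

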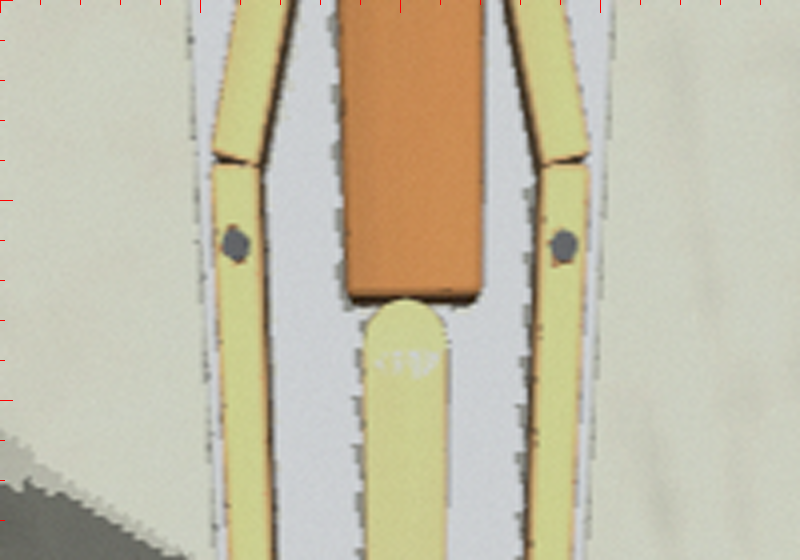

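```bash
python3 -m inch '{"xyz":[[0,-0.002,0],[0,-0.0045,0],[0,-0.007,0],[-0.0005,-0.0095,0],[-0.0005,-0.012,0],[-0.0005,-0.014,0],[-0.0005,-0.016,0],[-0.0005,-0.018,0]],"angular":[[0,0,0],[-0.1,0,0],[-0.1,0,0],[-0.1,0,0],[-0.1,0,0],[-0.1,0,0],[-0.1,0,0],[-0.1,0,0]],"fingers":[-1,-1,-1,-1,-1,-1,-1,-1]}'
python3 - <<'E'
from h import *
np.set_printoptions(precision=4,suppress=True)
T=pose(); im=arm.grab_frame("wrist"); cv2.imwrite("pics/w9.png",im[:,:,::-1]); print(gc(T[:3,3]),arm.sense()["force"], delta(gp(-.14,.0008,.0452),HG))
crop("pics/w9.png","pics/w9c.png",150,0,350,140,4)
E
```

```text
t: 11.75
ee_pos: [0.4411, -0.1887, 0.0452]
orientation: [0.993, -0.114, 0.0, -0.0]
force: [-0.5, 0.5, -0.2]
gripper_width: 0.0197
[-0.1439  0.0008  0.0452] [ 0.519  -0.5053 -0.2705] (array([ 0.    , -0.0035, -0.0001]), array([-0.0184, -0.0044,  0.0992]))
```

View pics/w9c.png

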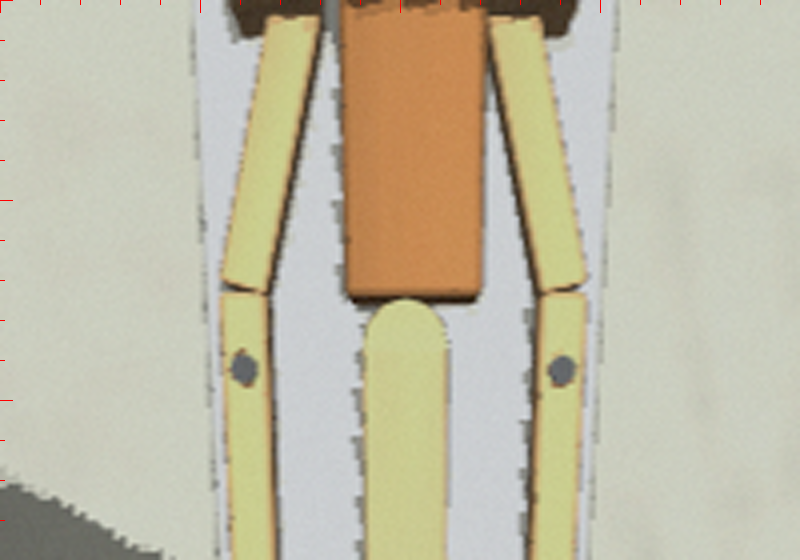

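```bash
python3 -m inch '{"xyz":[[0,-0.002,0],[0,-0.0045,0],[0,-0.007,0],[0,-0.009,0],[0,-0.011,0],[0,-0.013,0],[0,-0.0145,0],[0,-0.016,0]],"angular":[[0,0,0],[0,0,0],[0,0,0],[0,0,0],[0,0,0],[0,0,0],[0,0,0],[0,0,0]],"fingers":[-1,-1,-1,-1,-1,-1,-1,-1]}'
python3 - <<'E'
from h import *
np.set_printoptions(precision=4,suppress=True)
T=pose(); print(gc(T[:3,3]),arm.sense()["force"]@U,arm.sense()["force"], delta(gp(-.12,.0008,.0452),HG))
E
```

```text
t: 12.6
ee_pos: [0.4448, -0.1726, 0.0451]
orientation: [0.994, -0.114, 0.0, -0.0]
force: [0.3, -0.9, -0.1]
gripper_width: 0.0196
[-0.1274  0.0008  0.0451] -0.8198886089010841 [ 0.271  -0.9053 -0.0781] (array([ 0.0001, -0.0074, -0.0001]), array([-0.0177, -0.0001,  0.101 ]))
```

```bash
python3 -m inch '{"xyz":[[0,-0.001,0],[0,-0.002,0],[0,-0.003,0],[0,-0.004,0],[0,-0.005,0]],"angular":[[0,0,0],[0,0,0],[0,0,0],[0,0,0],[0,0,0]],"fingers":[-1,-1,-1,-1,-1]}'; python3 -m inch '{"xyz":[[0,-0.001,0],[0,-0.002,0],[0,-0.003,0],[0,-0.004,0],[0,-0.005,0]],"angular":[[0,0,0],[0,0,0],[0,0,0],[0,0,0],[0,0,0]],"fingers":[-1,-1,-1,-1,-1]}'; python3 -c '
from h import *
T=pose(); print(gc(T[:3,3]),arm.sense()["force"]@U,delta(gp(-.12,.0008,.0452),HG))'
```

```text
t: 13.1
ee_pos: [0.446, -0.1677, 0.0451]
orientation: [0.994, -0.114, 0.0, -0.0]
force: [-0.6, 0.0, -0.1]
gripper_width: 0.0199
t: 13.6
ee_pos: [0.4471, -0.1632, 0.0452]
orientation: [0.993, -0.114, 0.0, 0.0]
force: [-0.7, -3.2, 0.0]
gripper_width: 0.0196
[-0.11771113  0.00082147  0.04517572] -3.2192208115705974 (array([ 3.88352794e-05,  2.29141711e-03, -2.39602587e-05]), array([ 0.00771925, -0.014509  ,  0.07063004]))
```

```bash
python3 -m inch '{"xyz":[[0,-0.001,0],[0,-0.002,0],[0,-0.003,0],[0,-0.004,0]],"angular":[[0,0,0],[0,0,0],[0,0,0],[0,0,0]],"fingers":[-1,-1,-1,-1]}'; python3 -m inch '{"xyz":[[0,-0.001,0],[0,-0.002,0],[0,-0.003,0],[0,-0.004,0]],"angular":[[0,0,0],[0,0,0],[0,0,0],[0,0,0]],"fingers":[-1,-1,-1,-1]}';  python3 -m inch '{"xyz":[[0,-0.001,0],[0,-0.002,0],[0,-0.003,0],[0,-0.004,0]],"angular":[[0,0,0],[0,0,0],[0,0,0],[0,0,0]],"fingers":[-1,-1,-1,-1]}'; python3 -c '
from h import *
T=pose(); print(gc(T[:3,3]),arm.sense()["force"]@U,delta(gp(-.12,.0008,.0452),HG))'
```

```text
t: 14.0
ee_pos: [0.448, -0.1591, 0.0452]
orientation: [0.993, -0.114, 0.0, 0.0]
force: [-0.4, -2.0, -0.2]
gripper_width: 0.0199
t: 14.4
ee_pos: [0.4489, -0.155, 0.0451]
orientation: [0.994, -0.114, 0.0, -0.0]
force: [-0.5, -1.7, 0.1]
gripper_width: 0.0198
t: 14.8
ee_pos: [0.4498, -0.151, 0.0451]
orientation: [0.994, -0.114, -0.0, -0.0]
force: [-1.4, -2.9, 0.2]
gripper_width: 0.0198
[-0.10521495  0.00094264  0.0451277 ] -3.140526419782498 (array([ 1.41245994e-04,  1.47874857e-02, -7.45897164e-05]), array([-0.00884119,  0.00186298,  0.083881  ]))
```

```bash
python3 -m inch '{"xyz":[[0,-0.001,0],[0,-0.002,0],[0,-0.003,0]],"angular":[[0,0,0],[0,0,0],[0,0,0]],"fingers":[-1,-1,-1]}'; python3 -m inch '{"xyz":[[0,-0.001,0],[0,-0.002,0],[0,-0.003,0]],"angular":[[0,0,0],[0,0,0],[0,0,0]],"fingers":[-1,-1,-1]}'; python3 -c '
from h import *
T=pose(); print(gc(T[:3,3]),arm.sense()["force"]@U,delta(gp(-.12,.0008,.0452),HG))'
```

```text
t: 15.1
ee_pos: [0.4505, -0.148, 0.0452]
orientation: [0.993, -0.114, 0.0, -0.0]
force: [-1.3, -2.8, -0.4]
gripper_width: 0.0197
t: 15.4
ee_pos: [0.4513, -0.145, 0.0452]
orientation: [0.994, -0.114, 0.0, -0.0]
force: [-0.8, -2.1, -0.4]
gripper_width: 0.0196
[-0.09900391  0.00087442  0.04515628] -2.2500094126147543 (array([ 6.49863143e-05,  2.09982822e-02, -4.81127754e-05]), array([-0.01200387, -0.00581378,  0.08114689]))
```

```bash
python3 -m inch '{"xyz":[[0,-0.0005,0],[0,-0.001,0]],"angular":[[0,0,0],[0,0,0]],"fingers":[-1,-1]}'
```

```text
t: 15.6
ee_pos: [0.4515, -0.144, 0.0452]
orientation: [0.994, -0.114, 0.0, -0.0]
force: [-0.3, -2.3, -0.4]
gripper_width: 0.0198
```

```bash
python3 -m inch '{"xyz":[[0,-0.0005,0],[0,-0.001,0]],"angular":[[0,0,0],[0,0,0]],"fingers":[-1,-1]}'
```

```text
t: 15.8
ee_pos: [0.4517, -0.143, 0.0452]
orientation: [0.994, -0.114, 0.0, -0.0]
force: [-0.4, -2.7, 0.7]
gripper_width: 0.0197
```

```bash
cat > guard.py <<'E'
# looks only: prints feed coordinate and feed force, exit 1 when the force is above 4.2 N
from h import *; import sys
s=arm.sense(); f=-s["force"]@U; print("t %.1f s=%.2f mm  push=%.2f N z=%.2f"%(s["t"],gc(s["ee_pos"])[0]*1e3,f,s["force"][2])); sys.exit(f>4.2)
E
python3 guard.py && python3 -m inch '{"xyz":[[0,-0.0004,0],[0,-0.0004,0]],"angular":[[0,0,0],[0,0,0]],"fingers":[-1,-1]}' >/dev/null && python3 guard.py && python3 -m inch '{"xyz":[[0,-0.0004,0],[0,-0.0004,0]],"angular":[[0,0,0],[0,0,0]],"fingers":[-1,-1]}' >/dev/null && python3 guard.py && python3 -m inch '{"xyz":[[0,-0.0004,0],[0,-0.0004,0]],"angular":[[0,0,0],[0,0,0]],"fingers":[-1,-1]}' >/dev/null && python3 guard.py && python3 -m inch '{"xyz":[[0,-0.0004,0],[0,-0.0004,0]],"angular":[[0,0,0],[0,0,0]],"fingers":[-1,-1]}' >/dev/null && python3 guard.py
```

```text
t 15.8 s=-96.97 mm  push=2.68 N z=0.72False
```

```bash
sed -i 's/sys.exit(f>4.2)/sys.exit(int(f>4.2))/' guard.py
python3 guard.py && python3 -m inch '{"xyz":[[0,-0.0004,0],[0,-0.0004,0]],"angular":[[0,0,0],[0,0,0]],"fingers":[-1,-1]}' >/dev/null && python3 guard.py && python3 -m inch '{"xyz":[[0,-0.0004,0],[0,-0.0004,0]],"angular":[[0,0,0],[0,0,0]],"fingers":[-1,-1]}' >/dev/null && python3 guard.py && python3 -m inch '{"xyz":[[0,-0.0004,0],[0,-0.0004,0]],"angular":[[0,0,0],[0,0,0]],"fingers":[-1,-1]}' >/dev/null && python3 guard.py && python3 -m inch '{"xyz":[[0,-0.0004,0],[0,-0.0004,0]],"angular":[[0,0,0],[0,0,0]],"fingers":[-1,-1]}' >/dev/null && python3 guard.py && python3 -m inch '{"xyz":[[0,-0.0004,0],[0,-0.0004,0]],"angular":[[0,0,0],[0,0,0]],"fingers":[-1,-1]}' >/dev/null && python3 guard.py && python3 -m inch '{"xyz":[[0,-0.0004,0],[0,-0.0004,0]],"angular":[[0,0,0],[0,0,0]],"fingers":[-1,-1]}' >/dev/null && python3 guard.py
```

```text
t 15.8 s=-96.97 mm  push=2.68 N z=0.72
t 16.0 s=-96.45 mm  push=1.97 N z=0.90
t 16.2 s=-96.00 mm  push=2.32 N z=-0.43
t 16.4 s=-95.53 mm  push=2.55 N z=1.39
t 16.6 s=-95.08 mm  push=1.61 N z=0.12
t 16.8 s=-94.62 mm  push=2.77 N z=-0.75
t 17.0 s=-94.11 mm  push=1.96 N z=-0.58
```

```bash
python3 -m inch '{"xyz":[[0,-0.0005,0],[0,-0.0005,0]],"angular":[[0,0,0],[0,0,0]],"fingers":[-1,-1]}' >/dev/null && python3 guard.py && python3 -m inch '{"xyz":[[0,-0.0005,0],[0,-0.0005,0]],"angular":[[0,0,0],[0,0,0]],"fingers":[-1,-1]}' >/dev/null && python3 guard.py && python3 -m inch '{"xyz":[[0,-0.0005,0],[0,-0.0005,0]],"angular":[[0,0,0],[0,0,0]],"fingers":[-1,-1]}' >/dev/null && python3 guard.py && python3 -m inch '{"xyz":[[0,-0.0005,0],[0,-0.0005,0]],"angular":[[0,0,0],[0,0,0]],"fingers":[-1,-1]}' >/dev/null && python3 guard.py && python3 -m inch '{"xyz":[[0,-0.0005,0],[0,-0.0005,0]],"angular":[[0,0,0],[0,0,0]],"fingers":[-1,-1]}' >/dev/null && python3 guard.py && python3 -m inch '{"xyz":[[0,-0.0005,0],[0,-0.0005,0]],"angular":[[0,0,0],[0,0,0]],"fingers":[-1,-1]}' >/dev/null && python3 guard.py && python3 -m inch '{"xyz":[[0,-0.0005,0],[0,-0.0005,0]],"angular":[[0,0,0],[0,0,0]],"fingers":[-1,-1]}' >/dev/null && python3 guard.py && python3 -m inch '{"xyz":[[0,-0.0005,0],[0,-0.0005,0]],"angular":[[0,0,0],[0,0,0]],"fingers":[-1,-1]}' >/dev/null && python3 guard.py; python3 -c '
from h import *
print(gc(pose()[:3,3]),delta(gp(-.12,.0008,.0452),HG))'
```

```text
t 17.2 s=-93.55 mm  push=3.68 N z=0.20
t 17.4 s=-92.94 mm  push=1.57 N z=-0.36
t 17.6 s=-92.34 mm  push=2.05 N z=0.25
t 17.8 s=-91.78 mm  push=2.53 N z=0.12
t 18.0 s=-91.16 mm  push=2.31 N z=-0.26
t 18.2 s=-90.60 mm  push=2.83 N z=0.26
t 18.4 s=-89.99 mm  push=1.54 N z=-0.15
t 18.6 s=-89.41 mm  push=2.22 N z=-0.43
[-0.08941197  0.00081506  0.04509072] (array([-3.77073153e-05,  3.05898086e-02, -1.35492228e-04]), array([-0.04909674, -0.00185539,  0.13697519]))
```

```bash
python3 -m inch '{"xyz":[[0,-0.0005,0],[0,-0.0005,0]],"angular":[[0,0,0],[0,0,0]],"fingers":[-1,-1]}' >/dev/null && python3 guard.py && python3 -m inch '{"xyz":[[0,-0.0005,0],[0,-0.0005,0]],"angular":[[0,0,0],[0,0,0]],"fingers":[-1,-1]}' >/dev/null && python3 guard.py && python3 -m inch '{"xyz":[[0,-0.0005,0],[0,-0.0005,0]],"angular":[[0,0,0],[0,0,0]],"fingers":[-1,-1]}' >/dev/null && python3 guard.py && python3 -m inch '{"xyz":[[0,-0.0005,0],[0,-0.0005,0]],"angular":[[0,0,0],[0,0,0]],"fingers":[-1,-1]}' >/dev/null && python3 guard.py && python3 -m inch '{"xyz":[[0,-0.0005,0],[0,-0.0005,0]],"angular":[[0,0,0],[0,0,0]],"fingers":[-1,-1]}' >/dev/null && python3 guard.py && python3 -m inch '{"xyz":[[0,-0.0005,0],[0,-0.0005,0]],"angular":[[0,0,0],[0,0,0]],"fingers":[-1,-1]}' >/dev/null && python3 guard.py && python3 -m inch '{"xyz":[[0,-0.0005,0],[0,-0.0005,0]],"angular":[[0,0,0],[0,0,0]],"fingers":[-1,-1]}' >/dev/null && python3 guard.py && python3 -m inch '{"xyz":[[0,-0.0005,0],[0,-0.0005,0]],"angular":[[0,0,0],[0,0,0]],"fingers":[-1,-1]}' >/dev/null && python3 guard.py
```

```text
t 18.8 s=-88.86 mm  push=2.27 N z=0.26
t 19.0 s=-88.22 mm  push=3.20 N z=-0.50
t 19.2 s=-87.65 mm  push=2.07 N z=0.71
t 19.4 s=-87.07 mm  push=2.63 N z=0.32
t 19.6 s=-86.48 mm  push=1.67 N z=0.01
t 19.8 s=-85.87 mm  push=2.64 N z=1.00
t 20.0 s=-85.31 mm  push=2.30 N z=-0.41
t 20.2 s=-84.73 mm  push=1.82 N z=0.13
```

```bash
python3 -m inch '{"xyz":[[0,-0.0005,0],[0,-0.0005,0]],"angular":[[0,0,0],[0,0,0]],"fingers":[-1,-1]}' >/dev/null && python3 guard.py && python3 -m inch '{"xyz":[[0,-0.0005,0],[0,-0.0005,0]],"angular":[[0,0,0],[0,0,0]],"fingers":[-1,-1]}' >/dev/null && python3 guard.py && python3 -m inch '{"xyz":[[0,-0.0005,0],[0,-0.0005,0]],"angular":[[0,0,0],[0,0,0]],"fingers":[-1,-1]}' >/dev/null && python3 guard.py && python3 -m inch '{"xyz":[[0,-0.0005,0],[0,-0.0005,0]],"angular":[[0,0,0],[0,0,0]],"fingers":[-1,-1]}' >/dev/null && python3 guard.py && python3 -m inch '{"xyz":[[0,-0.0005,0],[0,-0.0005,0]],"angular":[[0,0,0],[0,0,0]],"fingers":[-1,-1]}' >/dev/null && python3 guard.py && python3 -m inch '{"xyz":[[0,-0.0005,0],[0,-0.0005,0]],"angular":[[0,0,0],[0,0,0]],"fingers":[-1,-1]}' >/dev/null && python3 guard.py && python3 -m inch '{"xyz":[[0,-0.0005,0],[0,-0.0005,0]],"angular":[[0,0,0],[0,0,0]],"fingers":[-1,-1]}' >/dev/null && python3 guard.py && python3 -m inch '{"xyz":[[0,-0.0005,0],[0,-0.0005,0]],"angular":[[0,0,0],[0,0,0]],"fingers":[-1,-1]}' >/dev/null && python3 guard.py;  python3 -c '
from h import *
print(gc(pose()[:3,3]),delta(gp(-.12,.0008,.0452),HG))'
```

```text
t 20.4 s=-84.16 mm  push=2.32 N z=-0.99
t 20.6 s=-83.56 mm  push=2.66 N z=-0.74
t 20.8 s=-82.99 mm  push=1.76 N z=-0.72
t 21.0 s=-82.37 mm  push=2.22 N z=0.47
t 21.2 s=-81.81 mm  push=1.74 N z=-0.27
t 21.4 s=-81.21 mm  push=2.35 N z=-0.03
t 21.6 s=-80.62 mm  push=2.19 N z=-0.58
t 21.8 s=-80.03 mm  push=2.32 N z=-1.04
[-0.08003011  0.00086339  0.04499996] (array([-6.52713162e-05,  3.99712302e-02, -2.65992919e-04]), array([-0.09453706,  0.01458049,  0.21360374]))
```

```bash
python3 -m inch '{"xyz":[[0,-0.0005,-0.0002],[0,-0.0005,-0.0002]],"angular":[[0,0,0.1],[0,0,0.1]],"fingers":[-1,-1]}' >/dev/null && python3 guard.py && python3 -m inch '{"xyz":[[0,-0.0005,0],[0,-0.0005,0]],"angular":[[0,0,0],[0,0,0]],"fingers":[-1,-1]}' >/dev/null && python3 guard.py && python3 -m inch '{"xyz":[[0,-0.0005,0],[0,-0.0005,0]],"angular":[[0,0,0],[0,0,0]],"fingers":[-1,-1]}' >/dev/null && python3 guard.py && python3 -m inch '{"xyz":[[0,-0.0005,0],[0,-0.0005,0]],"angular":[[0,0,0],[0,0,0]],"fingers":[-1,-1]}' >/dev/null && python3 guard.py && python3 -m inch '{"xyz":[[0,-0.0005,0],[0,-0.0005,0]],"angular":[[0,0,0],[0,0,0]],"fingers":[-1,-1]}' >/dev/null && python3 guard.py && python3 -m inch '{"xyz":[[0,-0.0005,0],[0,-0.0005,0]],"angular":[[0,0,0],[0,0,0]],"fingers":[-1,-1]}' >/dev/null && python3 guard.py && python3 -m inch '{"xyz":[[0,-0.0005,0],[0,-0.0005,0]],"angular":[[0,0,0],[0,0,0]],"fingers":[-1,-1]}' >/dev/null && python3 guard.py && python3 -m inch '{"xyz":[[0,-0.0005,0],[0,-0.0005,0]],"angular":[[0,0,0],[0,0,0]],"fingers":[-1,-1]}' >/dev/null && python3 guard.py;  python3 -c '
from h import *
print(gc(pose()[:3,3]),delta(gp(-.12,.0008,.0452),HG))'
```

```text
t 22.0 s=-79.39 mm  push=1.51 N z=-1.49
t 22.2 s=-78.76 mm  push=1.06 N z=-0.85
t 22.4 s=-78.15 mm  push=2.62 N z=-1.19
t 22.6 s=-77.58 mm  push=1.73 N z=-0.78
t 22.8 s=-77.01 mm  push=2.90 N z=-1.15
t 23.0 s=-76.42 mm  push=2.62 N z=-1.75
t 23.2 s=-75.82 mm  push=1.30 N z=-0.93
t 23.4 s=-75.24 mm  push=1.78 N z=-1.58
[-0.07523815  0.00106455  0.04505238] (array([ 0.00016183,  0.04476364, -0.00024069]), array([-0.11889966,  0.04484214,  0.15744961]))
```

```bash
python3 -m inch '{"xyz":[[0,-0.0005,0],[0,-0.0005,0]],"angular":[[-0.1,0,0.1],[-0.1,0,0.1]],"fingers":[-1,-1]}' >/dev/null && python3 guard.py && python3 -m inch '{"xyz":[[0,-0.0005,0],[0,-0.0005,0]],"angular":[[0,0,0],[0,0,0]],"fingers":[-1,-1]}' >/dev/null && python3 guard.py && python3 -m inch '{"xyz":[[0,-0.0005,0],[0,-0.0005,0]],"angular":[[0,0,0],[0,0,0]],"fingers":[-1,-1]}' >/dev/null && python3 guard.py && python3 -m inch '{"xyz":[[0,-0.0005,0],[0,-0.0005,0]],"angular":[[0,0,0],[0,0,0]],"fingers":[-1,-1]}' >/dev/null && python3 guard.py && python3 -m inch '{"xyz":[[0,-0.0005,0],[0,-0.0005,0]],"angular":[[0,0,0],[0,0,0]],"fingers":[-1,-1]}' >/dev/null && python3 guard.py && python3 -m inch '{"xyz":[[0,-0.0005,0],[0,-0.0005,0]],"angular":[[0,0,0],[0,0,0]],"fingers":[-1,-1]}' >/dev/null && python3 guard.py && python3 -m inch '{"xyz":[[0,-0.0005,0],[0,-0.0005,0]],"angular":[[0,0,0],[0,0,0]],"fingers":[-1,-1]}' >/dev/null && python3 guard.py && python3 -m inch '{"xyz":[[0,-0.0005,0],[0,-0.0005,0]],"angular":[[0,0,0],[0,0,0]],"fingers":[-1,-1]}' >/dev/null && python3 guard.py;  python3 -c '
from h import *
print(gc(pose()[:3,3]),delta(gp(-.12,.0008,.0452),HG))'
```

```text
t 23.6 s=-74.68 mm  push=2.10 N z=-0.53
t 23.8 s=-74.07 mm  push=2.62 N z=-0.39
t 24.0 s=-73.53 mm  push=2.42 N z=-0.50
t 24.2 s=-72.95 mm  push=2.24 N z=-0.98
t 24.4 s=-72.38 mm  push=2.36 N z=0.08
t 24.6 s=-71.77 mm  push=2.61 N z=0.53
t 24.8 s=-71.17 mm  push=2.73 N z=-0.46
t 25.0 s=-70.61 mm  push=2.69 N z=-0.34
[-0.07060991  0.00089585  0.04513555] (array([ 3.87334161e-05,  4.93916453e-02, -9.47939817e-05]), array([-0.03514723,  0.03250486,  0.08994978]))
```

```bash
python3 -m inch '{"xyz":[[0,-0.0005,0],[0,-0.0005,0]],"angular":[[0,0,0],[0,0,0]],"fingers":[-1,-1]}' >/dev/null && python3 guard.py && python3 -m inch '{"xyz":[[0,-0.0005,0],[0,-0.0005,0]],"angular":[[0,0,0],[0,0,0]],"fingers":[-1,-1]}' >/dev/null && python3 guard.py && python3 -m inch '{"xyz":[[0,-0.0005,0],[0,-0.0005,0]],"angular":[[0,0,0],[0,0,0]],"fingers":[-1,-1]}' >/dev/null && python3 guard.py && python3 -m inch '{"xyz":[[0,-0.0005,0],[0,-0.0005,0]],"angular":[[0,0,0],[0,0,0]],"fingers":[-1,-1]}' >/dev/null && python3 guard.py && python3 -m inch '{"xyz":[[0,-0.0005,0],[0,-0.0005,0]],"angular":[[0,0,0],[0,0,0]],"fingers":[-1,-1]}' >/dev/null && python3 guard.py && python3 -m inch '{"xyz":[[0,-0.0005,0],[0,-0.0005,0]],"angular":[[0,0,0],[0,0,0]],"fingers":[-1,-1]}' >/dev/null && python3 guard.py && python3 -m inch '{"xyz":[[0,-0.0005,0],[0,-0.0005,0]],"angular":[[0,0,0],[0,0,0]],"fingers":[-1,-1]}' >/dev/null && python3 guard.py && python3 -m inch '{"xyz":[[0,-0.0005,0],[0,-0.0005,0]],"angular":[[0,0,0],[0,0,0]],"fingers":[-1,-1]}' >/dev/null && python3 guard.py;  python3 -c '
from h import *
print(gc(pose()[:3,3]),delta(gp(-.12,.0008,.0452),HG))'
```

```text
t 25.2 s=-70.02 mm  push=1.71 N z=-0.63
t 25.4 s=-69.42 mm  push=2.14 N z=-1.21
t 25.6 s=-68.84 mm  push=2.17 N z=-0.06
t 25.8 s=-68.25 mm  push=2.68 N z=-0.60
t 26.0 s=-67.66 mm  push=2.27 N z=0.13
t 26.2 s=-67.09 mm  push=2.43 N z=0.08
t 26.4 s=-66.51 mm  push=2.47 N z=0.01
t 26.6 s=-65.91 mm  push=2.48 N z=-0.44
[-0.06591382  0.00090838  0.04508648] (array([ 1.17254516e-05,  5.40875733e-02, -1.68179603e-04]), array([-0.05785276,  0.03874759,  0.12400753]))
```

```bash
python3 - <<'E'
from h import *
im=arm.grab_frame("scene"); cv2.imwrite("pics/s10.png",im[:,:,::-1])
crop("pics/s10.png","pics/s10c.png",180,200,330,335,5)
E
```

```text
(no output)
```

View pics/s10c.png

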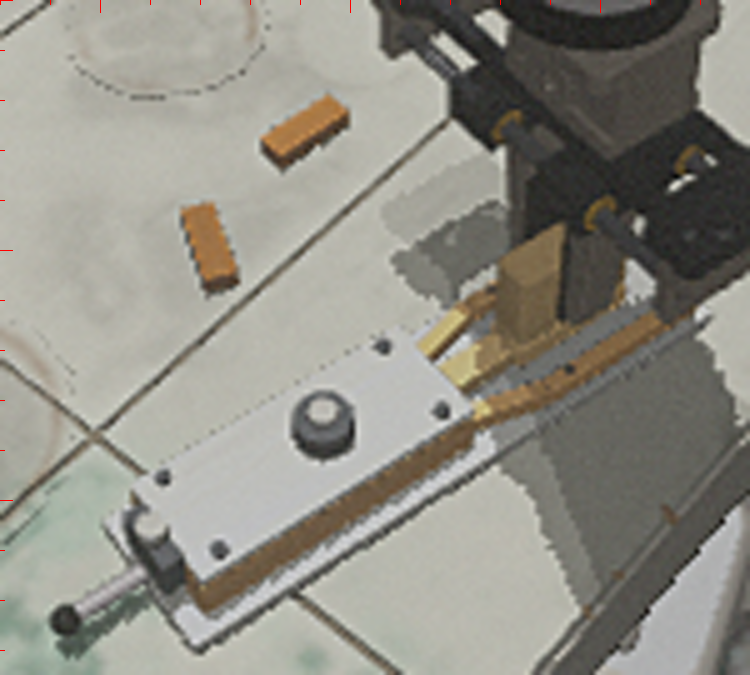

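The slat is fully in the tunnel with the bar following it. The rod's knob is still at pixel (193,324), so the stop hasn't moved. I'll keep feeling for it.

```bash
python3 -m inch '{"xyz":[[0,-0.0005,-0.0001],[0,-0.0005,-0.0001]],"angular":[[0,0,0.1],[0,0,0.1]],"fingers":[-1,-1]}' >/dev/null && python3 guard.py && python3 -m inch '{"xyz":[[0,-0.0005,0],[0,-0.0005,0]],"angular":[[0,0,0],[0,0,0]],"fingers":[-1,-1]}' >/dev/null && python3 guard.py && python3 -m inch '{"xyz":[[0,-0.0005,0],[0,-0.0005,0]],"angular":[[0,0,0],[0,0,0]],"fingers":[-1,-1]}' >/dev/null && python3 guard.py && python3 -m inch '{"xyz":[[0,-0.0005,0],[0,-0.0005,0]],"angular":[[0,0,0],[0,0,0]],"fingers":[-1,-1]}' >/dev/null && python3 guard.py && python3 -m inch '{"xyz":[[0,-0.0005,0],[0,-0.0005,0]],"angular":[[0,0,0],[0,0,0]],"fingers":[-1,-1]}' >/dev/null && python3 guard.py && python3 -m inch '{"xyz":[[0,-0.0005,0],[0,-0.0005,0]],"angular":[[0,0,0],[0,0,0]],"fingers":[-1,-1]}' >/dev/null && python3 guard.py && python3 -m inch '{"xyz":[[0,-0.0005,0],[0,-0.0005,0]],"angular":[[0,0,0],[0,0,0]],"fingers":[-1,-1]}' >/dev/null && python3 guard.py && python3 -m inch '{"xyz":[[0,-0.0005,0],[0,-0.0005,0]],"angular":[[0,0,0],[0,0,0]],"fingers":[-1,-1]}' >/dev/null && python3 guard.py;  python3 -c '
from h import *
print(gc(pose()[:3,3]),delta(gp(-.12,.0008,.0452),HG))'
```

```text
t 26.9 s=-65.53 mm  push=1.92 N z=-0.28
t 27.1 s=-65.45 mm  push=5.18 N z=0.27
[-0.06545404  0.00098005  0.04519821] (array([ 1.91763077e-04,  5.45473591e-02, -1.82611445e-05]), array([-0.01716483,  0.03892621,  0.00922991]))
```

The push rose to 5.2 N and the stick stopped advancing. I'll confirm with one more gentle nudge.

```bash
python3 -m inch '{"xyz":[[0,-0.0003,0],[0,-0.0003,0]],"angular":[[0,0,0],[0,0,0]],"fingers":[-1,-1]}' ; python3 guard.py
```

```text
t: 27.25
ee_pos: [0.4588, -0.1122, 0.0452]
orientation: [0.993, -0.115, -0.0, -0.0]
force: [-1.3, -3.6, -0.2]
gripper_width: 0.0194
t 27.2 s=-65.43 mm  push=3.79 N z=-0.19
```

```bash
python3 -m inch '{"xyz":[[0,-0.0005,0],[0,-0.0005,0],[0,-0.0005,0]],"angular":[[0,0,0],[0,0,0],[0,0,0]],"fingers":[-1,-1,-1]}' ; python3 guard.py
```

```text
t: 27.55
ee_pos: [0.4588, -0.1122, 0.0453]
orientation: [0.993, -0.115, -0.0, 0.0]
force: [-1.8, -3.8, 1.0]
gripper_width: 0.0197
t 27.6 s=-65.38 mm  push=4.12 N z=0.95
```

The stop is confirmed: 1.3 mm commanded gave only about 0.15 mm of motion, at 4–5 N total, of which about 2.3 N is pad drag. I'll draw the stick straight out.

```bash
python3 -m inch '{"xyz":[[0,0.003,0],[0,0.01,0],[0,0.025,0],[0,0.045,0],[0,0.065,0],[0,0.085,0],[0,0.105,0],[0,0.12,0],[0,0.13,0],[0,0.13,0]],"angular":[[0,0,0],[0,0,0],[0,0,0],[0,0,0],[0,0,0],[0,0,0],[0,0,0],[0,0,0],[0,0,0],[0,0,0]],"fingers":[-1,-1,-1,-1,-1,-1,-1,-1,-1,-1]}' ; python3 -c '
from h import *
np.set_printoptions(precision=4,suppress=True)
print(gc(pose()[:3,3]),delta((.44,-.33,.075),HG),arm.sense()["force"])
im=arm.grab_frame("wrist"); cv2.imwrite("pics/w11.png",im[:,:,::-1])
print([proj("top",p) for p in [(.44,-.33,0),(.36,-.33,0),(.47,-.23,0)]])
'
```

```text
t: 28.55
ee_pos: [0.4289, -0.2399, 0.0454]
orientation: [0.993, -0.116, -0.0, 0.0]
force: [-0.8, 0.5, -1.2]
gripper_width: 0.0196
[-0.1965  0.001   0.0454] (array([ 0.0315,  0.0852, -0.0295]), array([ 0.0339,  0.0088, -0.142 ])) [-0.7965  0.4837 -1.2491]
[array([333.0957, 263.466 ]), array([333.295 , 297.6135]), array([291.7703, 249.9916])]
```

View pics/w11.png

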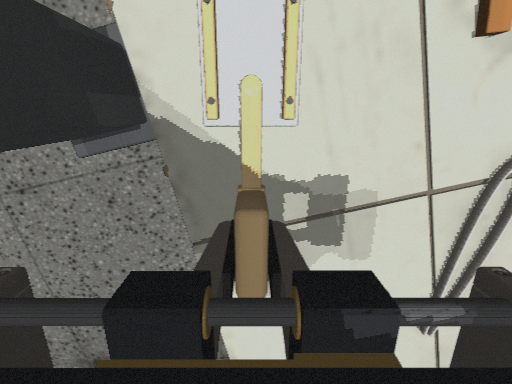

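```bash
python3 -c '
from h import *
np.set_printoptions(precision=4,suppress=True)
T=pose()
for p in [(430,332),(465,230),(510,160),(440,300),(163,167),(192,240),(112,20)]: print(p,cast("wrist",p,0.005,T))
for p in [(322,200),(357,214),(330,210),(320,290),(305,284),(340,290)]: print(p,cast("top",p,0.005))
for p in [(264,195),(325,182),(266,191)]: print(p,cast("scene",p,.005))
'
```

```text
(430, 332) [ 0.5652 -0.3872  0.005 ]
(465, 230) [ 0.5971 -0.2887  0.005 ]
(510, 160) [ 0.6303 -0.2374  0.005 ]
(440, 300) [ 0.5753 -0.3533  0.005 ]
(163, 167) [ 0.3746 -0.1827  0.005 ]
(192, 240) [ 0.3782 -0.2464  0.005 ]
(112, 20) [ 0.3737 -0.0823  0.005 ]
(322, 200) [ 0.593  -0.3028  0.005 ]
(357, 214) [ 0.5603 -0.3881  0.005 ]
(330, 210) [ 0.5688 -0.3223  0.005 ]
(320, 290) [ 0.3776 -0.2976  0.005 ]
(305, 284) [ 0.3907 -0.2619  0.005 ]
(340, 290) [ 0.3786 -0.3451  0.005 ]
(264, 195) [ 0.6397 -0.2433  0.005 ]
(325, 182) [ 0.5504 -0.3846  0.005 ]
(266, 191) [ 0.6453 -0.258   0.005 ]
```

```bash
python3 -m inch '{"xyz":[[0,0.015,0],[0,0.035,-0.01],[0.005,0.055,-0.02],[0.015,0.07,-0.025],[0.03,0.0775,-0.025],[0.042,0.0775,-0.025],[0.042,0.0775,-0.015],[0.042,0.0775,0],[0.042,0.0775,0.007],[0.042,0.0775,0.007]],"angular":[[0,0,0],[0,0,0],[0,0,0],[0,0,0],[0,0,0],[0,0,0],[0,0,0],[0,0,0],[0,0,0],[0,0,0]],"fingers":[-1,-1,-1,-1,-1,-1,-1,-1,-1,-1]}' ; python3 -c '
from h import *
np.set_printoptions(precision=4,suppress=True)
print(pose(),delta((.452,-.325,.035),HG),arm.sense()["force"])
im=arm.grab_frame("scene"); cv2.imwrite("pics/s12.png",im[:,:,::-1])
crop("pics/s12.png","pics/s12c.png",180,130,380,280,4)
'
```

```text
t: 29.6
ee_pos: [0.4506, -0.3226, 0.0363]
orientation: [0.993, -0.115, -0.002, -0.001]
force: [0.1, 0.2, -0.6]
gripper_width: 0.0192
[[ 0.9735 -0.2286 -0.0042  0.4506]
 [-0.2286 -0.9735  0.0023 -0.3226]
 [-0.0046 -0.0013 -1.      0.0363]
 [ 0.      0.      0.      1.    ]] (array([0.0019, 0.002 , 0.0013]), array([-0.0725,  0.2621, -0.0639])) [ 0.0761  0.1891 -0.6467]
```

View pics/s12c.png

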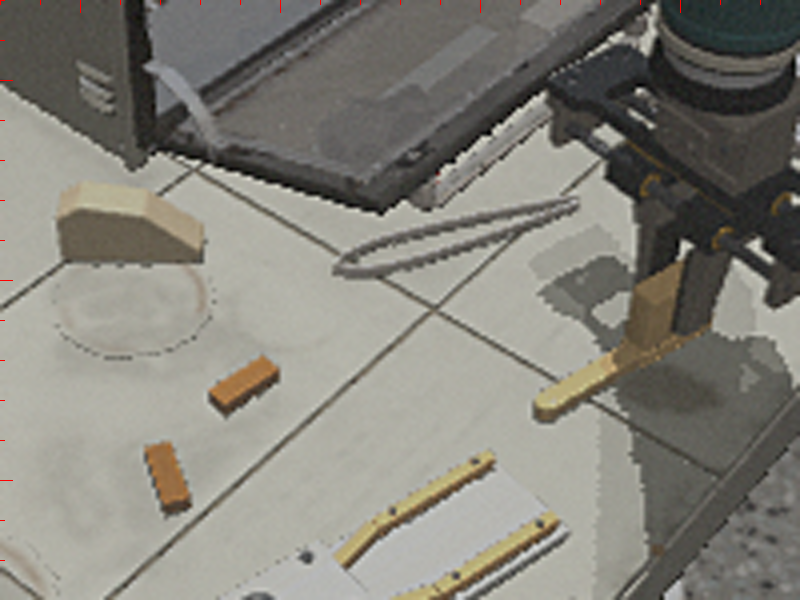

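```bash
python3 -m inch '{"xyz":[[0,0,0.0005],[0,0,0.001],[0,0,0.0014],[0,0,0.0014]],"angular":[[0,0.2,0],[0,0.2,0],[0,0.2,0],[0,0.2,0]],"fingers":[-1,-1,-1,-1]}' ; python3 -m inch '{"xyz":[[0,0,0.0005],[0,0,0.0005]],"angular":[[0,0,0],[0,0,0]],"fingers":[-1,-1]}'
```

```text
t: 30.05
ee_pos: [0.4513, -0.3232, 0.036]
orientation: [0.993, -0.115, 0.0, -0.0]
force: [0.8, -0.2, 0.1]
gripper_width: 0.0196
t: 30.25
ee_pos: [0.4514, -0.3233, 0.0356]
orientation: [0.993, -0.115, 0.001, -0.0]
force: [0.2, -0.3, -0.5]
gripper_width: 0.0196
```

```bash
python3 -m inch '{"xyz":[[0,0,0.0007],[0,0,0.001]],"angular":[[0,0,0],[0,0,0]],"fingers":[-1,-1]}' ; python3 -m inch '{"xyz":[[0,0,0.0004],[0,0,0.0004]],"angular":[[0,0,0],[0,0,0]],"fingers":[-1,-1]}'; python3 -m inch '{"xyz":[[0,0,0.0004],[0,0,0.0004]],"angular":[[0,0,0],[0,0,0]],"fingers":[-1,-1]}'
```

```text
t: 30.45
ee_pos: [0.4514, -0.3232, 0.0346]
orientation: [0.993, -0.115, 0.001, -0.0]
force: [0.9, -0.0, 0.5]
gripper_width: 0.0195
t: 30.65
ee_pos: [0.4515, -0.3232, 0.0345]
orientation: [0.993, -0.115, 0.001, -0.0]
force: [-0.5, 1.4, 4.5]
gripper_width: 0.0196
t: 30.85
ee_pos: [0.4515, -0.3232, 0.0345]
orientation: [0.993, -0.115, 0.001, -0.001]
force: [-2.1, 0.7, 5.6]
gripper_width: 0.0196
```

It's resting on the worktop with 5 N upward at z = 0.0345, the same height as at pickup. Releasing.

```bash
python3 -m inch '{"xyz":[[0,0,-0.0003],[0,0,-0.0003],[0,0,-0.0003],[0,0,-0.0003],[0,0,-0.0003],[0,0,-0.0003],[0,0,-0.0003],[0,0,-0.0003]],"angular":[[0,0,0],[0,0,0],[0,0,0],[0,0,0],[0,0,0],[0,0,0],[0,0,0],[0,0,0]],"fingers":[0.3,0.3,0.3,0.3,0.3,0.3,0.3,0.3]}'
```

```text
t: 31.65
ee_pos: [0.4515, -0.3232, 0.0348]
orientation: [0.993, -0.115, 0.001, -0.001]
force: [-0.5, 0.2, 0.3]
gripper_width: 0.0597
```

```bash
python3 -m inch '{"xyz":[[0,0,-0.01],[0,0,-0.03],[0,0,-0.06],[0,0,-0.09],[0,0,-0.12],[0,0,-0.15],[0,0,-0.175],[0,0,-0.18],[0,0,-0.18]],"angular":[[0,0,0],[0,0,0],[0,0,0],[0,0,0],[0,0,0],[0,0,0],[0,0,0],[0,0,0],[0,0,0]],"fingers":[0.3,0.3,0.3,0.3,0.3,0.3,0.3,0.3,0.3]}'; python3 -c '
from h import *
for n in ("scene","top","wrist"):
    im=arm.grab_frame(n); cv2.imwrite(f"pics/{n}13.png",im[:,:,::-1])
crop("pics/scene13.png","pics/s13c.png",180,130,380,280,4)
crop("pics/scene13.png","pics/s13d.png",180,240,330,335,5)
crop("pics/top13.png","pics/t13c.png",130,180,390,300,3)
'
```

```text
t: 32.55
ee_pos: [0.4515, -0.3234, 0.2156]
orientation: [0.993, -0.115, 0.002, -0.001]
force: [0.3, 0.0, -0.8]
gripper_width: 0.0596
```

View pics/s13c.png

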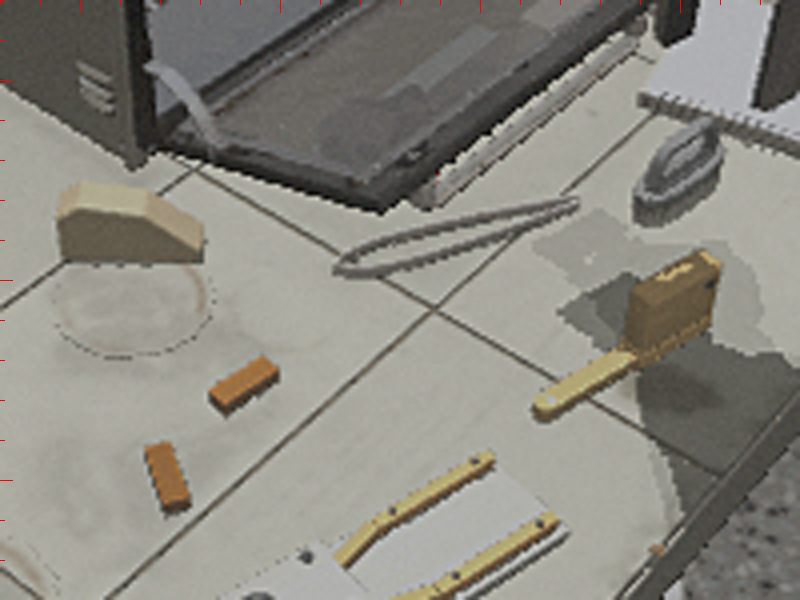

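View pics/s13d.png

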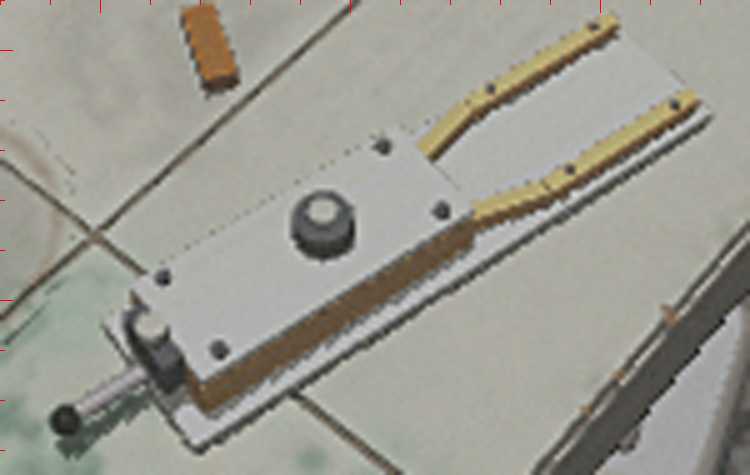

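View pics/t13c.png

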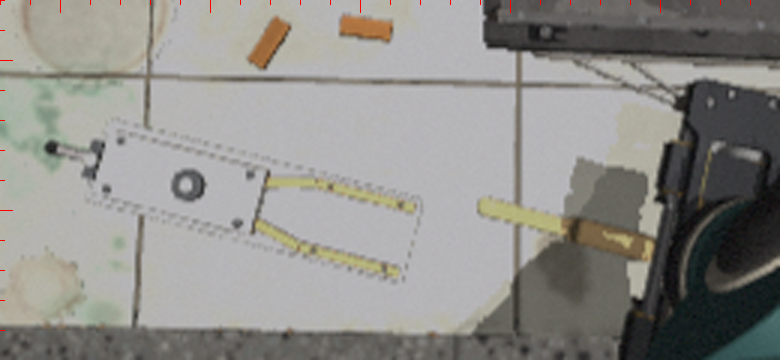

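View pics/wrist13.png

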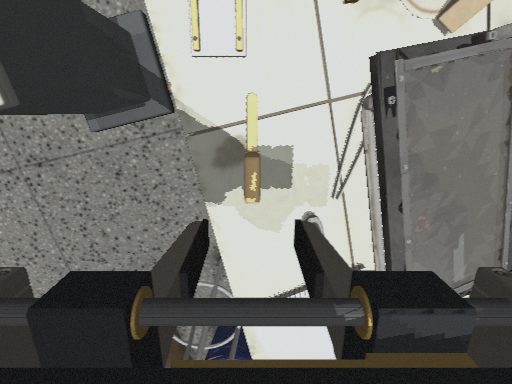

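The stick lies flat and free, clear of the guide, and the bed is empty. As a last check I'll compare the rod knob across the images before handing in.

```bash
python3 - <<'E'
from h import *
for f in ("scene0","s5","s10","scene13"):
    g=cv2.imread(f"pics/{f}.png",0)[314:334,183:204]; m=cv2.inRange(g,0,60); M=cv2.moments(m,True); print(f,round(M["m10"]/M["m00"]+183,2),round(M["m01"]/M["m00"]+314,2),M["m00"])
s=arm.sense(); print(s["t"],s["force"],abs(s["joint_vel"]).max())
arm.close_job()
E
```

```text
scene0 192.85 324.23 26.0
s5 192.95 324.0 20.0
s10 193.0 323.95 19.0
scene13 192.71 323.83 24.0
32.7 [ 0.03286141 -0.03823597 -0.46700799] 0.009257979866609352
the job is handed in; nothing more can be done
```

The slat is in the tunnel against the depth stop, the stick is lying flat on the worktop, and the job was handed in at 32.7 s. The gripper did not touch the slat.

- **Feeding:** I gripped the stick by its handle and pushed the slat from the bed through the funnel and under the sprung pad. From there I felt for the stop in steps of about 0.5 mm. Pad drag held at about 2–3 N until the slat's front was about 99 mm past the mouth.
- **Stop found:** There the push rose to about 4–5 N. In all, 1.3 mm of commanded push moved the stick only about 0.15 mm. That puts roughly 2–3 N on the stop, well under its 10 N slip.
- **Stop not shifted:** In the scene camera, the knob on the stop rod stayed within about 0.4 pixel from start to finish, which is within image noise.
- **Stick laid down:** I drew the stick straight out and lowered it about 4 cm behind the guide until it touched the worktop at the pickup height. I then let go and lifted the gripper clear. The final pictures show it flat, and show the bed empty. The tongs, brush, foam wedge and small look-alikes appeared undisturbed.

No check failed or disagreed. I judged that the slat is fully home by force and travel only, since the stop is hidden inside the tunnel. The cameras differed by 2–3 mm along the feed direction, so the 99 mm figure is only that accurate.

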